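Bolt the overflow fitting and click its cap home

ROBOT

A 6-joint arm with a two-finger parallel gripper is mounted at the origin on the work surface. World frame = base frame: x ahead of the robot, y to its left, z up, the work surface at z = 0. Lengths are in m, angles in rad, forces in N, time in s.
With the tool pointing down it reaches from about 0.35 to 0.775 m from the base axis. Payload 5.5 kg.
Tool frame: the origin (TCP) lies midway between the tips of the shut fingers; the grasp point (between the pads) lies 19 mm behind it (env.tcp_to_grasp is the distance from the TCP to the grasp point, in m); z points along the fingers, y is the direction in which the jaws open and shut (so a half turn about z gives the same grasp; the last joint's range is limited). The gripper opens to 85 mm and grips with 20 to 120 N. Pads are 22 mm wide; open, the fingers measure 114 mm over their backs; the gripper's body (76 mm by 85 mm) begins 54 mm behind the grasp point. The pads swing forward as they close: fully open they stand 13 mm farther back than shut.
Start: joints at [1.027, 0.313, 0.046, 1.304, 0, 1.431], TCP at [0.226, 0.529, 0.231] pointing down, gripper open.
Joint ranges: [-2.76, 2.76], [-0.86, 1.69], [-1.03, 1.26], [-2.2, 2.34], [-1.47, 1.5], [-3.14, 3.14]. Speed limits (rad/s): [2.57, 2.57, 3.14, 3.14, 3.14, 3.14].

INTERFACE

Orientations are given as a unit quaternion [w, x, y, z].
In Python, from workcell import get_state, viewer, hand_in, finder, env gives the robot as it stands.
- The arm moves only by the tool arm_command, never from a script. Its argument "motion" is a list of rows, each an object of numbers: "x", "y", "z": the shift along the tool's x, y, z in mm; "rx", "ry", "rz": the turn, a rotation vector about the tool's x, y, z in degrees; "hand": the closure, from -1 (fully open) to 1 (shut). A call has 1 to 10 rows; each row is the pose to reach, as a shift and turn from the pose commanded when the call began, along the tool's axes at that moment; what a row does not reach only later rows make up. A row lasts 1/8 s, in which the tool goes at most 62.5 mm and 10.7 degrees, less where a joint would pass 70% of its speed; a pose out of reach is approached as far as the arm can. A call with a gripper value outside its range is refused whole. The fingers move at their own pace and stop on an object; "force" is the grip in N (left out, the last holds). Time passes only in rows, so rows that repeat a pose let the fingers close. It gives the time, the measured TCP pose, the force and the opening at its end, in the units of the state.
- get_state(): the state, without advancing time (a new reading comes with each control period).
- viewer.read_camera(name): name is "scene" or "side" or "wrist"; returns a dict with "image" (384x512x3 uint8, red, green, blue), "z_map" (384x512 float32, m along the optical axis (not along the pixel's ray), 0 where there is no reading), "intrinsics" (3x3 intrinsics, pixels), "k1" (the pictures are not rectified: a ray, as slopes to the right and down, at radius r is drawn at 1 + k1 r^2 times it, then the intrinsics apply), "rvec" (rotation vector, rad) and "tvec" (3), from world to camera coordinates, as OpenCV has them. Camera axes: x right, y down, z forward; pixel columns grow to the right and rows downward; lengths in m; the calibration is good to about 2 mm. A picture is of the moment at which its call begins.
- hand_in(): hands the job in, once; it reports no verdict.
Trained networks look in a picture, given as the dict that the camera call returned (one of the last four; its "shot" number tells which), for a name from the list of things; names that differ only in an ending like _2 or _b are one class to them, and where a whole thing is asked for, a point or a joint stands for the part that bears it (a point fixed in the world has none). Each returns a list of dicts, best first, with "score" (0 to 1); they miss things now and then, are a little off and sometimes report something else, mostly with a low value. They report only what shows in the picture. A call takes as long as a camera call.
- finder.find_in(picture, query): "at" ([column, row] in pixels, amid what is visible of it).
- finder.masks_of(picture, query): "region" (384x512 bool, what is visible of it) and "at" ([column, row] in pixels, amid what is visible of it).
The state is a dict: "clock": time; "joint_pos": joint angles; "qvel": joint speeds; "tau": joint torques, N m; "tcp_pos": TCP position; "orientation": TCP orientation; "wrist_force": force on the tool from outside, world axes, zero at the start; "ft_torque": the same for the moment, N m; "finger_gap": finger opening in m.
Only numpy, scipy, OpenCV 4.12 (cv2) and the standard library are available. Lean on these libraries where they do the work, as an engineer would, in place of code of your own. Each camera call takes 0.05 s, during which the arm holds its last target.

TASK

Drop the two steel bolts from the pine block, one at a time, into the two bores of the grey overflow fitting until their heads sit on it. Then fetch the white overflow cap from the rack's shelf and press it straight down onto the fitting's stud until it clicks home, its rim flat on the fitting all round; keep pressing firmly down after the click and finish still pressing with the fingers on the cap. Leave the union and the jar on the shelf alone.

Things in the scene. Friction and masses are not known exactly. Their poses are not given: they have to be found in the camera images.
- fitting: Fixed grey PVC overflow fitting, a block 110 x 110 mm, 36 mm high, origin under its middle on the table, z up. The two bores lie on its +y and -y sides; an outlet pipe (36 mm thick, 50 mm long) sticks out of its +x side, below the top.
- stud (a point): Foot of the fitting's upright stud, at the middle of its flat top. The stud is 23 mm tall, 15 mm thick, tapered at the tip, with four small sprung barbs round it (13.7 mm up, reaching 10.5 mm from the axis). They touch the cap's inner lip with the cap about 11 mm above home, resist with about 8 to 10 N, give way about 8 mm above home, and pull the cap down over the last 3 mm.
- bore_a (a point): Mouth centre of one vertical bore in the fitting's top: 15 mm wide, 32 mm deep, 28 mm from the stud's axis on the fitting's +y side.
- bore_b (a point): Mouth centre of the other, equal bore, 28 mm from the stud's axis on the fitting's -y side.
- block: Fixed pine block on the table, 60 x 120 mm, 24 mm high, origin under its middle. The two bolts stand in its two loose holes, 32 mm to +y and -y of its middle; each hole is 14 mm deep.
- bolt1_head (a point): Centre of the round head of one loose steel bolt, 45 g, standing in the block; z is its axis, up. Head 18 mm wide, 14 mm high; shank below it 12 mm thick, 26 mm long. At the start this point is 43 mm above the table, the head's underside 12 mm above the block. In the bore, with its head on the fitting, this point is 7 mm above the fitting's top.
- bolt2_head (a point): Centre of the head of the second bolt, equal to the first and in the block's other hole. Either bolt fits either bore.
- cap_knob (a point): Centre of the round grip knob on top of the loose white plastic overflow cap (60 g); z up. Knob 24 mm wide, 22 mm high. The cap stands rim down on the rack's shelf, this point 39 mm above the rim. Clicked home, the rim rests on the fitting's top and this point is 39 mm above the foot of the stud.
- cap: The white overflow cap, origin at the centre of its rim plane, z up. Hollow, round, 90 mm wide and 28 mm high without the knob, 50 mm with it. Inside, a socket takes the stud in any yaw; its mouth is 18 mm wide and lies 6 mm above the rim. The bolt heads fit under the cap.
- rack: Fixed pine rack, origin under its middle on the table. Shelf 380 mm along its x, 200 mm along its y, top 40 mm above the table. A slatted back 220 mm high (above the table) stands on its +y side, front face 88 mm from the middle; a wrench and a shower head are fixed on two pegs on it and stand out up to 80 mm from that face. The cap may stand in any of three places on the shelf.
- union_mid (a point): Middle (half-way up) of the loose grey PVC pipe union on the shelf, 62 mm wide, 58 mm high; to be left alone.
- jar_mid (a point): Middle (half-way up) of the loose clear glass jar with metal twist cap on the shelf, 58 mm wide, 74 mm high; to be left alone.

How it is judged:
On the way, in this order (a step that is already met when the one before it is completed fails the run):
1. one bolt is dropped into a bore, head on the fitting, and let go ((((horizontal distance between bolt1_head and bore_a below 0.004 m and z of bolt1_head in the frame of stud between 0.004 and 0.0095 m and angle between bolt1_head's own z axis and vertical below 0.12 rad) and contact force between bolt1 and the fingers below 0.1 N) or ((horizontal distance between bolt1_head and bore_b below 0.004 m and z of bolt1_head in the frame of stud between 0.004 and 0.0095 m and angle between bolt1_head's own z axis and vertical below 0.12 rad) and contact force between bolt1 and the fingers below 0.1 N) or ((horizontal distance between bolt2_head and bore_a below 0.004 m and z of bolt2_head in the frame of stud between 0.004 and 0.0095 m and angle between bolt2_head's own z axis and vertical below 0.12 rad) and contact force between bolt2 and the fingers below 0.1 N) or ((horizontal distance between bolt2_head and bore_b below 0.004 m and z of bolt2_head in the frame of stud between 0.004 and 0.0095 m and angle between bolt2_head's own z axis and vertical below 0.12 rad) and contact force between bolt2 and the fingers below 0.1 N))), for 0.2 s.
2. both bolts sit in the two bores, let go ((((horizontal distance between bolt1_head and bore_a below 0.004 m and z of bolt1_head in the frame of stud between 0.004 and 0.0095 m and angle between bolt1_head's own z axis and vertical below 0.12 rad) and (horizontal distance between bolt2_head and bore_b below 0.004 m and z of bolt2_head in the frame of stud between 0.004 and 0.0095 m and angle between bolt2_head's own z axis and vertical below 0.12 rad)) or ((horizontal distance between bolt1_head and bore_b below 0.004 m and z of bolt1_head in the frame of stud between 0.004 and 0.0095 m and angle between bolt1_head's own z axis and vertical below 0.12 rad) and (horizontal distance between bolt2_head and bore_a below 0.004 m and z of bolt2_head in the frame of stud between 0.004 and 0.0095 m and angle between bolt2_head's own z axis and vertical below 0.12 rad))) and contact force between each of bolt1, bolt2 and the fingers below 0.1 N), for 0.2 s.
3. the cap has clicked home on the stud, pressed by the fingers ((((horizontal distance between bolt1_head and bore_a below 0.004 m and z of bolt1_head in the frame of stud between 0.004 and 0.0095 m and angle between bolt1_head's own z axis and vertical below 0.12 rad) and (horizontal distance between bolt2_head and bore_b below 0.004 m and z of bolt2_head in the frame of stud between 0.004 and 0.0095 m and angle between bolt2_head's own z axis and vertical below 0.12 rad)) or ((horizontal distance between bolt1_head and bore_b below 0.004 m and z of bolt1_head in the frame of stud between 0.004 and 0.0095 m and angle between bolt1_head's own z axis and vertical below 0.12 rad) and (horizontal distance between bolt2_head and bore_a below 0.004 m and z of bolt2_head in the frame of stud between 0.004 and 0.0095 m and angle between bolt2_head's own z axis and vertical below 0.12 rad))) and horizontal distance between cap_knob and stud below 0.004 m and z of cap_knob in the frame of stud between 0.036 and 0.0405 m and angle between cap_knob's own z axis and vertical below 0.07 rad and contact force between cap and the fingers above 1 N), for 0.2 s.
At the end, for the whole second after the job is handed in: Both bolts upright in the bores (within 4 mm of centre, heads within 2.5 mm of home); cap home on the stud (within 4 mm of its axis, rim within 1.5 mm of the top, tilt under 0.07 rad), at rest, fingers on it, pressed onto the fitting with over 5 N through the last second ((((horizontal distance between bolt1_head and bore_a below 0.004 m and z of bolt1_head in the frame of stud between 0.004 and 0.0095 m and angle between bolt1_head's own z axis and vertical below 0.12 rad) and (horizontal distance between bolt2_head and bore_b below 0.004 m and z of bolt2_head in the frame of stud between 0.004 and 0.0095 m and angle between bolt2_head's own z axis and vertical below 0.12 rad)) or ((horizontal distance between bolt1_head and bore_b below 0.004 m and z of bolt1_head in the frame of stud between 0.004 and 0.0095 m and angle between bolt1_head's own z axis and vertical below 0.12 rad) and (horizontal distance between bolt2_head and bore_a below 0.004 m and z of bolt2_head in the frame of stud between 0.004 and 0.0095 m and angle between bolt2_head's own z axis and vertical below 0.12 rad))) and horizontal distance between cap_knob and stud below 0.004 m and z of cap_knob in the frame of stud between 0.036 and 0.0405 m and angle between cap_knob's own z axis and vertical below 0.07 rad and contact force between cap and fitting above 5 N and contact force between cap and the fingers above 3 N and linear speed of cap below 0.02 m/s); the arm keeps its last pose, push and grip.
It fails at once if union or jar pushed about or tipped (distance of any of union_mid, jar_mid from where it was at the start of the episode above 0.03 m or angle between any of union_mid, jar_mid's own z axis and vertical above 0.4 rad).
It also fails if it takes over 72 s, if anything falls off the work surface, if the arm or the gripper's body presses on something with over 40 N, if the wrist force passes 120 N, or if a joint passes its speed limit or range.

## Working session

There is one attempt and no reset: what is moved stays moved. The work goes in short steps, Python scripts to look and compute and a tool call to move; the robot and the scene stay as the last step left them, time stands still between calls to the robot, and variables do not carry over. Pictures are saved under pics/ and viewed, and the job is handed in when it is done.

Besides the shell and the picture viewer there is one more tool, called after "Call:" as name(argument=value, ...) on one line, values as JSON. arm_command: Moves the arm, as the interface text tells. Its arguments: {"type":"object","properties":{"motion":{"type":"array","items":{"type":"object","properties":{"x":{"type":"number"},"y":{"type":"number"},"z":{"type":"number"},"rx":{"type":"number"},"ry":{"type":"number"},"rz":{"type":"number"},"hand":{"type":"number"}}}},"force":{"type":"number"}},"required":["motion"]}

```bash
ls; mkdir -p pics
cat > h.py <<'E'
import numpy as np, cv2
from workcell import get_state, viewer, hand_in, finder, env
def cam(name):
    p=viewer.read_camera(name); p['R']=cv2.Rodrigues(np.array(p['rvec'],float))[0]; p['t']=np.array(p['tvec'],float); return p
def save(p,fn,marks=[]):
    im=cv2.cvtColor(p['image'],cv2.COLOR_RGB2BGR).copy()
    for m in marks: cv2.circle(im,(int(m[0]),int(m[1])),3,(0,0,255),1)
    cv2.imwrite('pics/'+fn,im)
def slope(p,uv):
    K=p['intrinsics']; d=np.array([(uv[0]-K[0][2])/K[0][0],(uv[1]-K[1][2])/K[1][1]]); s=d.copy()
    for _ in range(20): s=d/(1+p['k1']*(s@s))
    return s
def ray(p,uv):
    s=slope(p,uv); d=p['R'].T@np.array([s[0],s[1],1]); o=-p['R'].T@p['t']; return o,d
def atz(p,uv,z):
    o,d=ray(p,uv); return o+d*(z-o[2])/d[2]
def depthpt(p,uv):
    o,d=ray(p,uv); return o+d*p['z_map'][int(round(uv[1])),int(round(uv[0]))]
def cloud(p):
    K=np.array(p['intrinsics'],float); D=np.zeros(5)
    v,u=np.mgrid[0:384,0:512]; 
    d=np.stack([(u-K[0,2])/K[0,0],(v-K[1,2])/K[1,1]],-1); s=d.copy()
    for _ in range(20): s=d/(1+p['k1']*(s**2).sum(-1,keepdims=True))
    z=p['z_map']; c=np.stack([s[...,0]*z,s[...,1]*z,z],-1)
    w=(c-p['t'])@p['R']; w[z==0]=np.nan; return w
def proj(p,X):
    c=p['R']@np.array(X)+p['t']; s=c[:2]/c[2]; s=s*(1+p['k1']*(s@s)); K=p['intrinsics']
    return np.array([K[0][0]*s[0]+K[0][2],K[1][1]*s[1]+K[1][2]])
def tri(obs):
    A=np.zeros((3,3));b=np.zeros(3)
    for p,uv in obs:
        o,d=ray(p,uv); d=d/np.linalg.norm(d); M=np.eye(3)-np.outer(d,d); A+=M;b+=M@o
    x=np.linalg.solve(A,b); 
    return x,[np.linalg.norm(proj(p,x)-uv) for p,uv in obs]
E
python3 - <<'E'
from h import *
print(get_state(), env.tcp_to_grasp)
ps={n:cam(n) for n in ['scene','side','wrist']}
for n,p in ps.items():
    save(p,n+'0.png'); print(n,p['intrinsics'],p['k1'],-p['R'].T@p['t'])
    for q in ['fitting','stud','bore_a','block','bolt1_head','cap_knob','cap','rack','union_mid','jar_mid']:
        for r in finder.find_in(p,q)[:3]:
            uv=r['at']; print('  ',q,round(r['score'],2),np.round(uv,1),np.round(depthpt(p,uv),3))
E
```

```text
pics
{'clock': 0.0, 'joint_pos': array([1.02738793e+00, 3.14019982e-01, 4.49601252e-02, 1.30359988e+00,
       3.27763254e-06, 1.43120201e+00]), 'qvel': array([ 0.00188132,  0.00046777, -0.00084848,  0.00078167,  0.00058942,
        0.00030975]), 'tau': array([ 1.59401818e-03, -4.80626750e+01,  2.98532724e+01,  1.91081723e-02,
       -1.79333369e-04, -2.24368236e-06]), 'tcp_pos': array([0.22566723, 0.52830048, 0.23039003]), 'orientation': array([-3.13573946e-04,  2.00537906e-01,  9.79685501e-01, -8.77352298e-04]), 'wrist_force': array([0.22540984, 0.15439365, 0.16638973]), 'ft_torque': array([-0.04752053,  0.01306694, -0.02867215]), 'finger_gap': 0.08490991139606527} 0.0187
scene [[384.44882518   0.         260.32789251]
 [  0.         384.44882518 192.66590572]
 [  0.           0.           1.        ]] -0.00974907078858884 [ 0.9775861  -0.5812441   0.54892391]
   fitting 0.84 [267.4 230.3] [ 0.612 -0.058  0.035]
   stud 0.81 [271.6 232.3] [ 0.622 -0.056  0.032]
   stud 0.68 [274.8 147.8] [0.437 0.212 0.068]
   bore_a 0.61 [267.  235.5] [ 0.624 -0.075  0.038]
   bolt1_head 0.63 [176
[... 910 characters left out ...]
.6] [ 0.505 -0.229  0.04 ]
   cap_knob 0.57 [192.  134.9] [0.412 0.226 0.07 ]
   cap 0.8 [194.3 135.2] [0.418 0.229 0.066]
   cap 0.31 [233.5 126.5] [0.531 0.213 0.092]
   rack 0.59 [229.7  99.7] [0.538 0.356 0.081]
   rack 0.54 [275.7 215.5] [ 0.592 -0.074  0.037]
   union_mid 0.88 [232.3 126. ] [0.528 0.217 0.092]
   jar_mid 0.96 [267.2 122.1] [0.627 0.211 0.095]
wrist [[277.9544326    0.         255.70273419]
 [  0.         277.9544326  191.13978941]
 [  0.           0.           1.        ]] -0.05750567754533627 [0.15216177 0.55988229 0.37351066]
   cap_knob 0.83 [116.7 360.5] [0.411 0.219 0.067]
   cap 0.82 [114.6 359.5] [0.407 0.218 0.069]
   rack 0.65 [186.7 308.3] [0.354 0.375 0.08 ]
```

```bash
cd pics; python3 -c "
import cv2
for n in ['scene0','side0']: cv2.imwrite(n+'x.png',cv2.resize(cv2.imread(n+'.png'),(800,600),interpolation=2))"
```

```text
(no output)
```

View pics/scene0x.png

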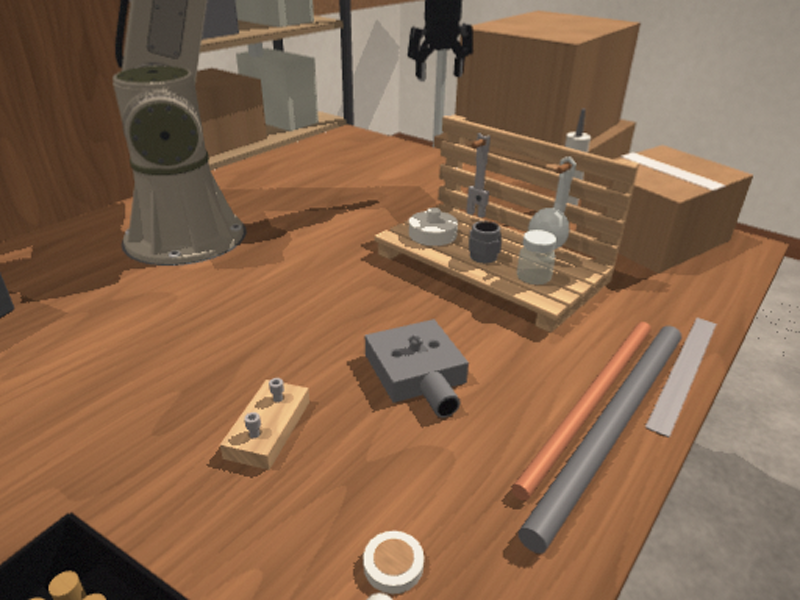

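View pics/side0x.png

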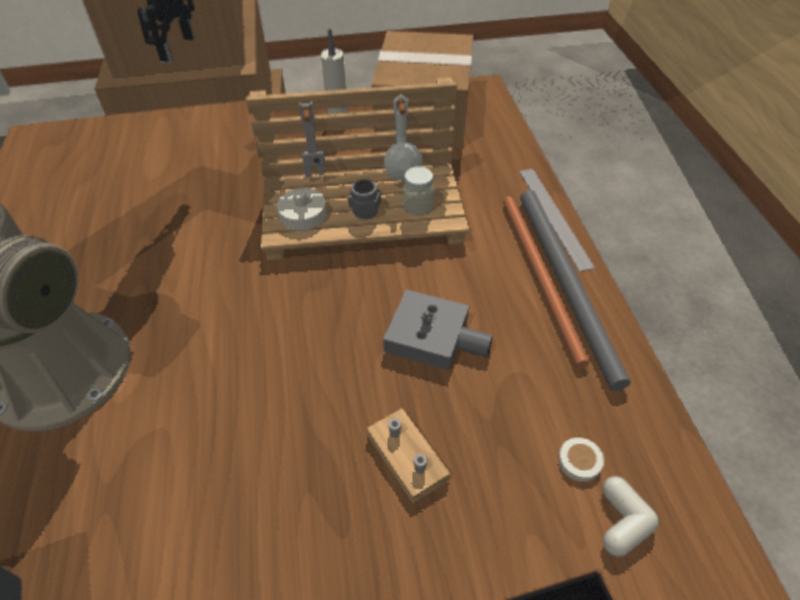

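View pics/wrist0.png

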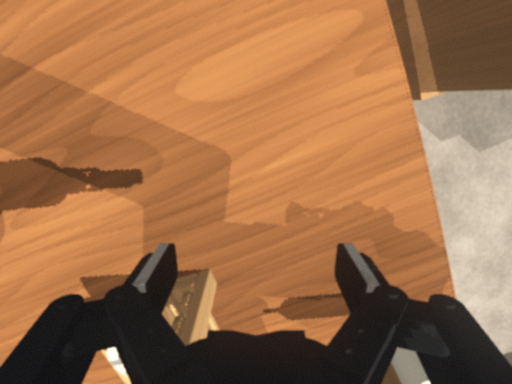

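The scene view (scaled) shows bolts at about (253,422) and (276,385), the fitting at (415,355), the cap at the rack's left place (432,228), with union and jar to its right. The side view agrees. Next step is measuring coarsely, then moving the wrist camera over.

Run:
```python
from h import *
ps={n:cam(n) for n in ['scene','side']}
for n,p in ps.items():
    for q in ['bolt1_head','fitting','cap','block']:
        for r in finder.masks_of(p,q)[:4]:
            m=r['region']; ys,xs=np.nonzero(m); print(n,q,round(r['score'],2),np.round(r['at'],1),m.sum(),xs.min(),xs.max(),ys.min(),ys.max())
    w=cloud(p)
    # block top region, fitting top, bolts by height
    def sel(x0,x1,y0,y1,z0,z1):
        return (w[...,0]>x0)&(w[...,0]<x1)&(w[...,1]>y0)&(w[...,1]<y1)&(w[...,2]>z0)&(w[...,2]<z1)
    for nm,b in [('blocktop',(.4,.65,-.36,-.17,.018,.03)),('bolt',(.4,.65,-.36,-.17,.034,.06)),('fit',(.5,.7,-.17,.05,.03,.042))]:
        s=sel(*b); P=w[s]; r=cv2.minAreaRect((P[:,:2]*1000).astype(np.float32)); print(n,nm,len(P),np.round(P.mean(0),4),r)
        if nm=='bolt':
            k,l=cv2.connectedComponents(s.astype(np.uint8)); print([(np.round(np.median(w[l==i],0),4),(l==i).sum(),np.argwhere(l==i).mean(0)[::-1]) for i in range(1,k)])
```

```text
scene bolt1_head 0.45 [175.9 250. ] 117 172 181 242 256
scene bolt1_head 0.43 [270.  232.4] 2756 234 299 204 266
scene fitting 0.87 [270.4 227.3] 2677 235 299 205 266
scene fitting 0.71 [340.4 164. ] 731 331 355 147 181
scene cap 0.84 [275.2 144.1] 648 262 292 132 157
scene block 0.81 [169.5 273.4] 1814 140 198 244 300
scene blocktop 1323 [ 0.5275 -0.2555  0.023 ] ((521.8970947265625, -249.41531372070312), (61.43590545654297, 123.22677612304688), 22.118480682373047)
scene bolt 194 [ 0.5255 -0.2535  0.0457] ((522.4331665039062, -249.97010803222656), (17.397859573364258, 80.72295379638672), 22.357309341430664)
[(array([ 0.5134, -0.2222,  0.0475]), np.int64(90), array([176.5       , 246.84444444])), (array([ 0.5378, -0.2809,  0.0484]), np.int64(104), array([161.25961538, 269.25961538]))]
scene fit 1829 [ 0.6054 -0.0498  0.0351] ((614.8599243164062, -52.00126647949219), (111.41952514648438, 163.51205444335938), 60.223541259765625)
side bolt1_head 0.58 [232.1 127. ] 438 223 243 114 139
side bolt1_head 0.38 [254.7 274.9] 75 249 256 268 279
side fitting 0.59 [274.5 214.5] 2183 245 314 186 236
side cap 0.96 [194.1 133.2] 735 177 209 120 146
side block 0.78 [259.1 291.2] 1564 235 287 262 321
side blocktop 1331 [ 0.5202 -0.2557  0.0245] ((519.8843383789062, -250.7984161376953), (60.95744323730469, 121.50009155273438), 22.186567306518555)
side bolt 138 [ 0.5204 -0.2549  0.0487] ((519.4386596679688, -251.51112365722656), (17.202665328979492, 81.81419372558594), 22.664100646972656)
[(array([ 0.508 , -0.2248,  0.0498]), np.int64(65), array([252.44615385, 272.26153846])), (array([ 0.5314, -0.2832,  0.05  ]), np.int64(73), array([268.49315068, 295.20547945]))]
side fit 1678 [ 0.5981 -0.05    0.0362] ((613.4470825195312, -54.159698486328125), (114.0212173461914, 161.72903442382812), 60.25185775756836)
```

```bash
cat >> h.py <<'E'
from scipy.spatial.transform import Rotation as Ro
def tool():
    s=get_state(); q=s['orientation']; return s['tcp_pos'],Ro.from_quat([q[1],q[2],q[3],q[0]]).as_matrix(),s
def plan(pos,yaw_y,R=None,t=None):
    """shift (mm, tool axes) and rotvec (deg, tool axes) to TCP pos with tool down and tool y at yaw_y deg"""
    if R is None: t,R,_=tool()
    a=np.radians(yaw_y); y=np.array([np.cos(a),np.sin(a),0]); z=np.array([0,0,-1.]); x=np.cross(y,z)
    T=np.stack([x,y,z],1)
    return np.round(R.T@(np.array(pos)-t)*1000,1), np.round(np.degrees(Ro.from_matrix(R.T@T).as_rotvec()),2)
def st():
    t,R,s=tool(); a=np.degrees(np.arctan2(R[1,1],R[0,1]))
    print('t',round(s['clock'],2),'tcp',np.round(t*1000,1),'yaw_y',round(a,2),'tilt',np.round(np.degrees(np.arccos(-R[2,2])),2),'gap',round(s['finger_gap']*1000,1),'F',np.round(s['wrist_force'],1),'q',np.round(s['joint_pos'],2))
E
python3 - <<'E'
from h import *
t,R,s=tool(); p=cam('wrist'); print(R.T@p['R'].T@[0,0,1.], R.T@(-p['R'].T@p['t']-t))
print(plan([.50,-.22,.30],22)); print(plan([.54,-.24,.24],22)); st()
E
```

```text
[-3.11721039e-01  5.67560595e-04  9.50173496e-01] [ 8.00191477e-02 -1.41448613e-04 -1.43000661e-01]
(array([-546.2, -580.9,  -68.7]), array([ 1.000e-02, -0.000e+00,  4.486e+01]))
(array([-590.8, -583.6,   -8.7]), array([ 1.000e-02, -0.000e+00,  4.486e+01]))
t 2.2 tcp [226.  528.8 231.3] yaw_y 66.86 tilt 0.01 gap 85.6 F [-0.3  1.   0.5] q [ 1.03  0.31  0.05  1.3  -0.    1.43]
```

Run:
```python
from h import *
print(plan([.53,-.20,.24],22))
```

```text
(array([-565.9, -550.7,   -8.7]), array([ 1.000e-02, -0.000e+00,  4.486e+01]))
```

Call:
arm_command(motion=[{"x": -30, "y": -30, "z": -45}, {"x": -75, "y": -73, "z": -60}, {"x": -120, "y": -117, "z": -60}, {"x": -164, "y": -160, "z": -60}, {"x": -208, "y": -203, "z": -60}, {"x": -253, "y": -247, "z": -60, "rz": 9}, {"x": -297, "y": -290, "z": -60, "rz": 18}, {"x": -342, "y": -333, "z": -60, "rz": 27}, {"x": -386, "y": -377, "z": -50, "rz": 36}, {"x": -431, "y": -420, "z": -40, "rz": 44.9}])

```text
invalid input at $.motion[0]: expected keys x, y, z, rx, ry, rz, hand
```

Run:
```python
from h import *
st(); print(plan([.53,-.20,.24],22))
```

```text
t 2.2 tcp [226.  528.8 231.3] yaw_y 66.86 tilt 0.01 gap 85.6 F [-0.3  1.   0.5] q [ 1.03  0.31  0.05  1.3  -0.    1.43]
(array([-565.9, -550.7,   -8.7]), array([ 1.000e-02, -0.000e+00,  4.486e+01]))
```

Call:
arm_command(motion=[{"x": -30, "y": -30, "z": -45, "rx": 0, "ry": 0, "rz": 0, "hand": -1}, {"x": -75, "y": -73, "z": -60, "rx": 0, "ry": 0, "rz": 0, "hand": -1}, {"x": -120, "y": -117, "z": -60, "rx": 0, "ry": 0, "rz": 0, "hand": -1}, {"x": -164, "y": -160, "z": -60, "rx": 0, "ry": 0, "rz": 0, "hand": -1}, {"x": -208, "y": -203, "z": -60, "rx": 0, "ry": 0, "rz": 0, "hand": -1}, {"x": -253, "y": -247, "z": -60, "rx": 0, "ry": 0, "rz": 9, "hand": -1}, {"x": -297, "y": -290, "z": -60, "rx": 0, "ry": 0, "rz": 18, "hand": -1}, {"x": -342, "y": -333, "z": -60, "rx": 0, "ry": 0, "rz": 27, "hand": -1}, {"x": -386, "y": -377, "z": -50, "rx": 0, "ry": 0, "rz": 36, "hand": -1}, {"x": -431, "y": -420, "z": -40, "rx": 0, "ry": 0, "rz": 44.9, "hand": -1}])

```text
clock: 3.45
tcp_pos: [0.4575, -0.0279, 0.2717]
orientation: [0.001, 0.562, 0.827, 0.0]
wrist_force: [1.3, 0.3, 0.9]
finger_gap: 0.0851
```

Run:
```python
from h import *
st(); print(plan([.53,-.20,.24],22))
```

```text
t 3.45 tcp [457.5 -27.9 271.7] yaw_y 21.65 tilt 0.09 gap 85.1 F [1.3 0.3 0.9] q [-0.24  0.08 -0.15  1.34  0.    0.96]
(array([-186.7,    3.9,   31.8]), array([ 0.09,  0.04, -0.35]))
```

Call:
arm_command(motion=[{"x": -60, "y": 1, "z": 8, "rx": 0, "ry": 0, "rz": 0, "hand": -1}, {"x": -120, "y": 2, "z": 16, "rx": 0, "ry": 0, "rz": 0, "hand": -1}, {"x": -170, "y": 3, "z": 25, "rx": 0, "ry": 0, "rz": 0, "hand": -1}, {"x": -187, "y": 4, "z": 32, "rx": 0, "ry": 0, "rz": 0, "hand": -1}, {"x": -187, "y": 4, "z": 32, "rx": 0, "ry": 0, "rz": 0, "hand": -1}])

```text
clock: 4.08
tcp_pos: [0.5301, -0.1981, 0.2384]
orientation: [-0.001, 0.56, 0.828, 0.0]
wrist_force: [-0.6, 1.1, -0.2]
finger_gap: 0.0855
```

Run:
```python
from h import *
st(); p=cam('wrist'); save(p,'w1.png')
for q in ['fitting','stud','bore_a','block','bolt1_head']:
    for r in finder.find_in(p,q)[:3]:
        uv=r['at']; print('  ',q,round(r['score'],2),np.round(uv,1),np.round(depthpt(p,uv),4))
np.save('w1cloud.npy',cloud(p)); np.savez('w1.npz',**{k:p[k] for k in ['image','z_map','intrinsics','k1','R','t']})
```

```text
t 4.08 tcp [ 530.1 -198.1  238.4] yaw_y 21.88 tilt 0.13 gap 85.5 F [-0.6  1.1 -0.2] q [-0.5   0.3   0.04  1.32  0.    0.69]
   fitting 0.68 [357.1  68.2] [ 0.5906 -0.0492  0.0536]
   stud 0.9 [358.2  67.3] [ 0.5911 -0.048   0.0544]
   bore_a 0.72 [360.6  69.9] [ 0.5948 -0.0494  0.0543]
   block 0.8 [233.4 194.5] [ 0.5172 -0.2471  0.0265]
   bolt1_head 0.67 [233.1 177.6] [ 0.508  -0.2184  0.0505]
```

View pics/w1.png

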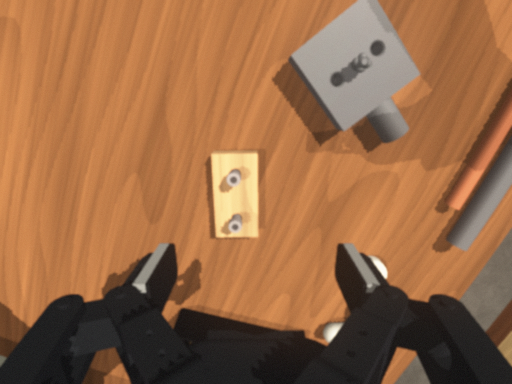

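```bash
cat >> h.py <<'E'
def rect(w,box,zr,mm=True):
    x0,x1,y0,y1=box
    s=(w[...,0]>x0)&(w[...,0]<x1)&(w[...,1]>y0)&(w[...,1]<y1)&(w[...,2]>zr[0])&(w[...,2]<zr[1])
    return s
E
python3 - <<'E'
from h import *
p=dict(np.load('w1.npz')); w=cloud(p)
s=rect(w,(.45,.6,-.34,-.16),(.018,.031)); P=w[s]; print('block',np.median(P[:,2]),cv2.minAreaRect((P[:,:2]*1000).astype(np.float32)))
s=rect(w,(.45,.6,-.34,-.16),(.040,.06)); k,l,stt,c=cv2.connectedComponentsWithStats(s.astype(np.uint8))
for i in range(1,k): print('bolt',stt[i],c[i],np.median(w[l==i][:,2]), atz(p,c[i],.050))
s=rect(w,(.5,.7,-.14,.05),(.030,.041)); s=cv2.morphologyEx(s.astype(np.uint8),cv2.MORPH_CLOSE,np.ones((9,9)))
k,l,stt,c=cv2.connectedComponentsWithStats(s); i=1+np.argmax(stt[1:,4]); m=(l==i); print(stt[i])
ys,xs=np.nonzero(m); zt=np.nanmedian(w[m][:,2]); print('ztop',zt)
Q=np.array([atz(p,(x,y),.036)[:2] for x,y in zip(xs,ys)])*1000
print(cv2.minAreaRect(Q.astype(np.float32)), Q.mean(0))
im=cv2.resize(p['image'][0:150,270:440],None,fx=4.5,fy=4,interpolation=cv2.INTER_CUBIC) if 0 else cv2.resize(p['image'][0:150,270:440],None,fx=4,fy=4,interpolation=cv2.INTER_CUBIC)
cv2.imwrite('pics/w1f.png',im[...,::-1])
im=cv2.resize(p['image'][140:250,190:280],None,fx=5,fy=5,interpolation=cv2.INTER_CUBIC)
cv2.imwrite('pics/w1b.png',im[...,::-1])
E
```

```text
block 0.024469561913663618 ((520.8335571289062, -251.10696411132812), (60.18515396118164, 121.05879974365234), 22.212440490722656)
bolt [226 171  15  16 181] [233.17127072 178.75138122] 0.050373687847304185 [ 0.5086252  -0.21982986  0.05      ]
bolt [228 217  14  16 170] [234.78235294 225.12352941] 0.05025251789255468 [ 0.53256331 -0.27796363  0.05      ]
[  291     0   130   142 10198]
ztop 0.036341477849128334
((613.6341552734375, -52.87995147705078), (113.06676483154297, 163.02381896972656), 60.00176239013672) [597.67047482 -44.03699229]
```

View pics/w1f.png

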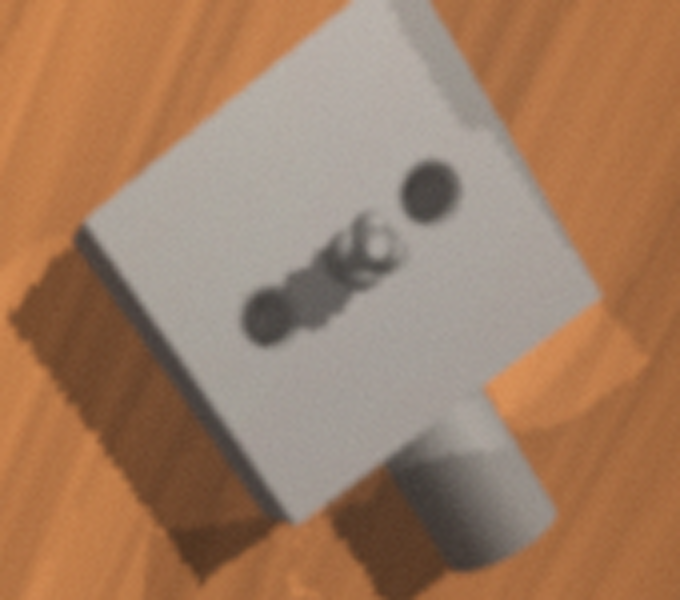

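View pics/w1b.png

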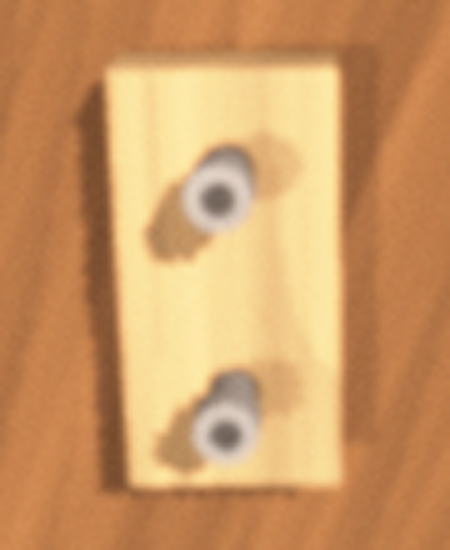

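Run:
```python
from h import *
p=dict(np.load('w1.npz'))
for c in [(233.0,179.4),(234.8,226.8)]: print(atz(p,c,.050))
a=atz(p,(377.1,47.4),.036);b=atz(p,(336.4,79.1),.036);print(a,b,(a+b)/2,np.linalg.norm(a-b),np.degrees(np.arctan2(*(a-b)[1::-1])))
print(plan([.509,-.2215,.10],22.2));
```

```text
[ 0.50872    -0.22068915  0.05      ]
[ 0.53343045 -0.28021396  0.05      ]
[ 0.60657468 -0.01593675  0.036     ] [ 0.57833032 -0.0653666   0.036     ] [ 0.5924525  -0.04065167  0.036     ] 0.05693024789825775 60.256231901262524
(array([-15. , -29.4, 140.3]), array([ 0.05,  0.04, -0.14]))
```

Call:
arm_command(motion=[{"x": -8, "y": -15, "z": 55, "rx": 0, "ry": 0, "rz": 0, "hand": -1}, {"x": -15, "y": -29, "z": 105, "rx": 0, "ry": 0, "rz": 0, "hand": -1}, {"x": -15, "y": -29, "z": 120, "rx": 0, "ry": 0, "rz": 0, "hand": -1}, {"x": -15, "y": -29, "z": 120, "rx": 0, "ry": 0, "rz": 0, "hand": -1}])

```text
clock: 4.88
tcp_pos: [0.5093, -0.2218, 0.1197]
orientation: [-0.0, 0.559, 0.829, 0.0]
wrist_force: [0.3, 0.0, 1.0]
finger_gap: 0.0857
```

Run:
```python
from h import *
st(); p=cam('wrist'); save(p,'w2.png')
np.savez('w2.npz',**{k:p[k] for k in ['image','z_map','intrinsics','k1','R','t']})
for r in finder.find_in(p,'bolt1_head')[:3]: print(r['score'],r['at'],atz(p,r['at'],.05))
w=cloud(p)
s=rect(w,(.45,.6,-.34,-.16),(.046,.06)); k,l,stt,c=cv2.connectedComponentsWithStats(s.astype(np.uint8))
for i in range(1,k):
  if stt[i][4]>50: print('bolt',stt[i],c[i],np.median(w[l==i][:,2]), atz(p,c[i],.050))
```

```text
t 4.88 tcp [ 509.3 -221.8  119.7] yaw_y 22.0 tilt 0.05 gap 85.7 F [0.3 0.  1. ] q [-0.56  0.33 -0.21  1.03  0.    0.63]
0.72 [255.6, 200.0] [ 0.50822611 -0.21930289  0.05      ]
0.58 [439.0, 54.8] [ 0.58911424 -0.06693546  0.05      ]
bolt [245 190  22  22 369] [255.32520325 200.97560976] 0.05051125152374987 [ 0.50833545 -0.22017033  0.05      ]
bolt [246 258  20  20 308] [255.75974026 267.51298701] 0.050154407842223095 [ 0.53229519 -0.27843401  0.05      ]
```

View pics/w2.png

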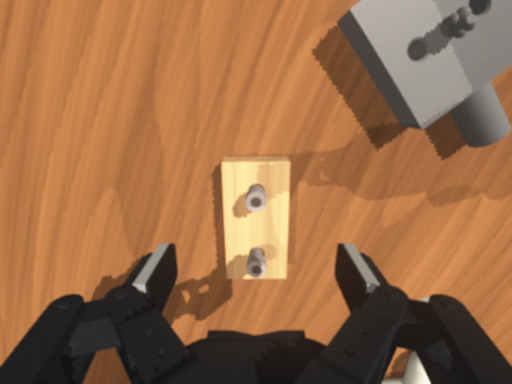

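Call:
arm_command(motion=[{"x": 1.5, "y": 0, "z": 50, "rx": 0, "ry": 0, "rz": 0, "hand": -1}, {"x": 1.5, "y": 0, "z": 85, "rx": 0, "ry": 0, "rz": 0, "hand": -0.5}, {"x": 1.5, "y": 0, "z": 91, "rx": 0, "ry": 0, "rz": 0, "hand": 1}, {"x": 1.5, "y": 0, "z": 91, "rx": 0, "ry": 0, "rz": 0, "hand": 1}, {"x": 1.5, "y": 0, "z": 91, "rx": 0, "ry": 0, "rz": 0, "hand": 1}, {"x": 1.5, "y": 0, "z": 91, "rx": 0, "ry": 0, "rz": 0, "hand": 1}, {"x": 1.5, "y": 0, "z": 91, "rx": 0, "ry": 0, "rz": 0, "hand": 1}, {"x": 1.5, "y": 0, "z": 91, "rx": 0, "ry": 0, "rz": 0, "hand": 1}], force=40)

```text
clock: 5.98
tcp_pos: [0.5104, -0.2221, 0.0307]
orientation: [0.002, 0.559, 0.829, 0.0]
wrist_force: [1.0, -0.0, 7.2]
finger_gap: 0.0161
```

Run:
```python
from h import *
st()
p=cam('wrist'); save(p,'w3.png')
```

```text
t 5.97 tcp [ 510.4 -222.1   30.7] yaw_y 21.96 tilt 0.26 gap 16.1 F [ 1.  -0.   7.2] q [-0.55  0.42 -0.33  0.82  0.    0.63]
```

View pics/w3.png

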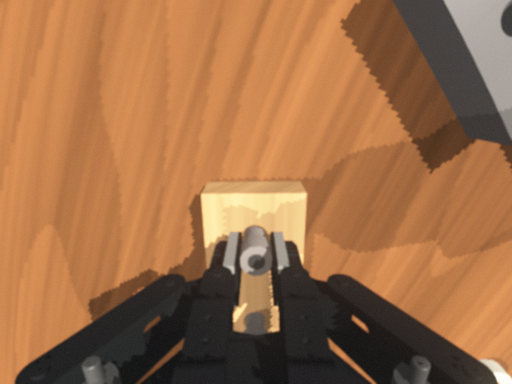

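Call:
arm_command(motion=[{"x": 0, "y": 0, "z": -20, "rx": 0, "ry": 0, "rz": 0, "hand": 1}, {"x": 0, "y": 0, "z": -60, "rx": 0, "ry": 0, "rz": 0, "hand": 1}, {"x": 0, "y": 0, "z": -90, "rx": 0, "ry": 0, "rz": 0, "hand": 1}, {"x": 0, "y": 0, "z": -90, "rx": 0, "ry": 0, "rz": 0, "hand": 1}])

```text
clock: 6.52
tcp_pos: [0.5106, -0.2223, 0.1218]
orientation: [0.003, 0.559, 0.829, 0.0]
wrist_force: [0.6, 0.1, -1.0]
finger_gap: 0.0164
```

Run:
```python
from h import *
st()
p=cam('wrist'); save(p,'w4.png')
im=cv2.resize(p['image'][190:350,176:336],None,fx=4,fy=4,interpolation=cv2.INTER_CUBIC); cv2.imwrite('pics/w4x.png',im[...,::-1])
w=cloud(p); t,R,s=tool(); wt=(w-t)@R*1000
for r in range(225,270,3): print(r,[np.round(wt[r,c],1).tolist() for c in (256,)])
a=np.load('w1.npz'); 
print(plan([.5783,-.0654,.12],-30)); print(plan([.6066,-.0159,.12],-30))
```

```text
t 6.53 tcp [ 510.6 -222.3  121.8] yaw_y 21.96 tilt 0.36 gap 16.4 F [ 0.6  0.1 -1. ] q [-0.55  0.33 -0.21  1.03  0.    0.63]
225 [[6.6, 0.9, 9.6]]
228 [[6.3, 0.9, 5.9]]
231 [[6.7, 0.9, 1.2]]
234 [[6.2, 0.9, -1.7]]
237 [[9.1, 0.9, -10.8]]
240 [[9.5, 0.9, -14.8]]
243 [[9.5, 0.9, -18.1]]
246 [[9.4, 0.8, -20.9]]
249 [[7.6, 0.9, -20.8]]
252 [[6.3, 0.8, -21.6]]
255 [[4.9, 0.8, -22.1]]
258 [[3.0, 0.9, -21.9]]
261 [[1.0, 0.9, -21.5]]
264 [[-0.8, 0.9, -21.5]]
267 [[-2.2, 0.9, -22.0]]
(array([ 1.192e+02,  1.222e+02, -1.000e-01]), array([ 0.18,  0.09, 51.96]))
(array([ 1.546e+02,  1.670e+02, -1.000e-01]), array([ 0.18,  0.09, 51.96]))
```

View pics/w4x.png

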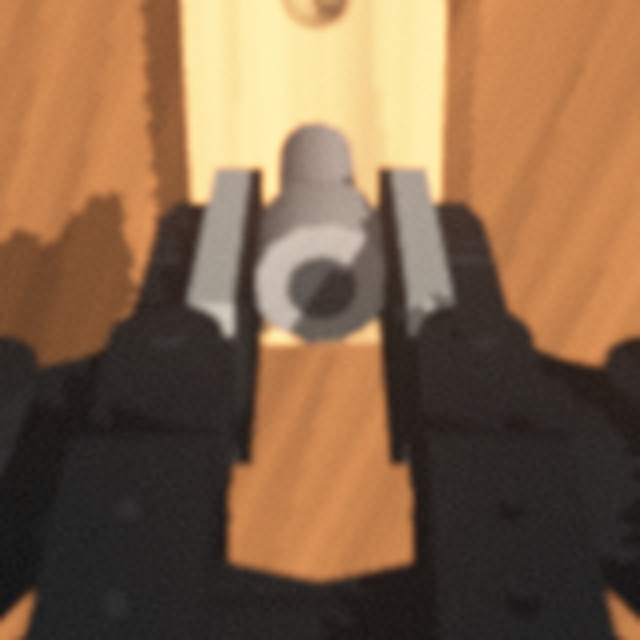

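Run:
```python
from h import *
st(); print(plan([.5608,-.0957,.100],-30))
```

```text
t 6.58 tcp [ 509.5 -221.7  120. ] yaw_y 21.96 tilt 0.19 gap 16.1 F [-1.5  0.4 -1.3] q [-0.55  0.33 -0.21  1.03  0.    0.63]
(array([97.7, 94.6, 19.9]), array([ 0.18,  0.09, 51.96]))
```

Call:
arm_command(motion=[{"x": 18, "y": 18, "z": 2, "rx": 0, "ry": 0, "rz": 9, "hand": 1}, {"x": 38, "y": 37, "z": 5, "rx": 0, "ry": 0, "rz": 19, "hand": 1}, {"x": 58, "y": 56, "z": 10, "rx": 0, "ry": 0, "rz": 29, "hand": 1}, {"x": 78, "y": 76, "z": 15, "rx": 0, "ry": 0, "rz": 39, "hand": 1}, {"x": 98, "y": 95, "z": 20, "rx": 0, "ry": 0, "rz": 48, "hand": 1}, {"x": 98, "y": 95, "z": 20, "rx": 0, "ry": 0, "rz": 52, "hand": 1}, {"x": 98, "y": 95, "z": 20, "rx": 0, "ry": 0, "rz": 52, "hand": 1}, {"x": 98, "y": 95, "z": 20, "rx": 0, "ry": 0, "rz": 52, "hand": 1}])

```text
clock: 7.58
tcp_pos: [0.5595, -0.0948, 0.0977]
orientation: [-0.0, 0.866, 0.5, -0.0]
wrist_force: [-0.4, 0.2, 0.1]
finger_gap: 0.0159
```

Run:
```python
from h import *
st()
p=cam('wrist'); save(p,'w5.png')
t,R,s=tool(); np.savez('w5.npz',tt=t,TR=R,**{k:p[k] for k in ['image','z_map','intrinsics','k1','R','t']})
im=cv2.resize(p['image'][90:290,156:356],None,fx=3,fy=3,interpolation=cv2.INTER_CUBIC); cv2.imwrite('pics/w5x.png',im[...,::-1])
```

```text
t 7.58 tcp [559.5 -94.8  97.7] yaw_y -29.99 tilt 0.07 gap 15.9 F [-0.4  0.2  0.1] q [-0.31  0.37 -0.21  0.99  0.    1.79]
```

View pics/w5x.png

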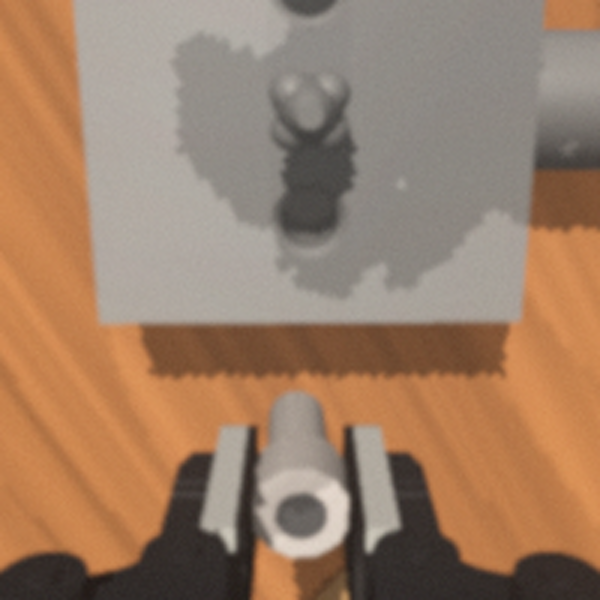

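```bash
cat >> h.py <<'E'
CT=np.array([80.0,0,-143.0]); CR=np.array([[0,1,0],[-.9502,0,-.3117],[-.3117,0,.9502]])  # rows: cam axes in tool
def tcloud(p):
    K=np.array(p['intrinsics'],float); v,u=np.mgrid[0:384,0:512]
    d=np.stack([(u-K[0,2])/K[0,0],(v-K[1,2])/K[1,1]],-1); s=d.copy()
    for _ in range(20): s=d/(1+float(p['k1'])*(s**2).sum(-1,keepdims=True))
    z=p['z_map']*1000.; c=np.stack([s[...,0]*z,s[...,1]*z,z],-1); w=c@CR+CT; w[z==0]=np.nan; return w
def tray(p,uv):
    s=slope(p,uv); return CT, np.array([s[0],s[1],1])@CR
def tatz(p,uv,z):
    o,d=tray(p,uv); return o+d*(z-o[2])/d[2]
def fitcirc(P):
    A=np.c_[2*P,np.ones(len(P))]; x=np.linalg.lstsq(A,(P**2).sum(1),rcond=None)[0]; return x[:2],np.sqrt(x[2]+x[:2]@x[:2])
def bolt_in_hand(p):
    w=tcloud(p); x,y,z=w[...,0],w[...,1],w[...,2]
    top=(abs(y)<11)&(abs(x)<12)&(z>-25)&(z<-19)
    head=(abs(y)<11)&(x>-5)&(x<14)&(z>-18)&(z<-9)
    sh=(abs(y)<7)&(x>-5)&(x<14)&(z>0)&(z<20)
    zt=np.median(z[top])
    print('top',top.sum(),'z',zt,'mean xy',w[top][:,:2].mean(0),'rng',np.nanpercentile(w[top],[1,99],axis=0)[:,:2].round(1).tolist())
    for n,m in [('head',head),('shank',sh)]:
        if m.sum()>10:
            P=w[m]; print(n,m.sum(),'y range',np.percentile(P[:,1],[1,99]).round(2),'x front',np.percentile(P[:,0],95).round(2),'z',P[:,2].min().round(1),P[:,2].max().round(1))
            try: print('   circ',fitcirc(P[:,:2]))
            except Exception as e: print(e)
E
python3 - <<'E'
from h import *
p=dict(np.load('w5.npz')); bolt_in_hand(p)
w=tcloud(p)
s=(abs(w[...,1])<50)&(w[...,0]>20)&(w[...,0]<60)&(w[...,2]>45)&(w[...,2]<75); print('top z',np.median(w[s][:,2]))
zt=np.median(w[s][:,2])
hole=(w[...,2]>zt+6)&(abs(w[...,1])<12)&(w[...,0]>20)&(w[...,0]<55)
ys,xs=np.nonzero(hole); print(hole.sum(),xs.min(),xs.max(),ys.min(),ys.max(), tatz(p,((xs.min()+xs.max())/2,(ys.min()+ys.max())/2),zt))
for r in range(140,176,2): print(r,tatz(p,(258,r),zt)[0].round(1),''.join('#' if hole[r,c] else '.' for c in range(240,276)))
E
```

```text
top 801 z -19.811320177600322 mean xy [ 3.11814144 -0.02107357] rng [[-8.1, -10.1], [11.5, 10.3]]
head 356 y range [-10.75  10.8 ] x front 11.01 z -18.0 -9.0
   circ (array([5.33671386, 0.05563544]), np.float64(7.869350938890563))
shank 245 y range [-6.65  4.81] x front 7.6 z 0.4 19.6
   circ (array([ 1.68388396, -0.72982698]), np.float64(5.783301901068961))
top z 61.32581892889661
272 249 268 154 171 [35.54355977  2.09455181 61.32581893]
140 52.3 ....................................
142 50.9 ....................................
144 49.4 ....................................
146 47.9 ....................................
148 46.4 ....................................
150 45.0 ....................................
152 43.5 ....................................
154 42.0 ...............########.............
156 40.5 ............##############..........
158 39.0 ..........##################........
160 37.4 ..........##################........
162 35.9 .........####################.......
164 34.4 ..........##################........
166 32.9 ..........##################........
168 31.3 ............##############..........
170 29.8 ..............##########............
172 28.2 ....................................
174 26.7 ....................................
```

Run:
```python
from h import *
p=dict(np.load('w5.npz')); w=tcloud(p)
for r in range(216,278,4):
    row=w[r,238:276]; 
    print(r,' '.join('%d'%v if v==v else 'n' for v in row[:,2]))
for r in (222,226,230,234): 
    cols=[c for c in range(238,276) if 0<w[r,c,2]<22 and w[r,c,0]<15]; print(r,cols[0],cols[-1],w[r,cols[0]].round(1),w[r,cols[-1]].round(1),w[r,cols[len(cols)//2]].round(1))
```

```text
216 98 96 97 96 98 98 97 96 96 96 96 96 97 97 97 97 96 96 97 98 97 98 97 96 96 97 96 96 97 96 96 98 97 96 97 97 97 96
220 97 97 97 96 96 96 96 95 96 96 97 97 97 96 96 97 96 97 96 97 97 97 96 95 97 97 97 98 98 97 98 98 97 97 97 95 97 96
224 98 97 96 97 98 97 97 97 97 17 17 15 15 13 n 13 13 12 13 14 15 15 16 16 97 96 96 96 97 96 96 98 96 97 97 96 96 97
228 96 97 95 97 98 97 97 17 14 12 11 9 9 8 7 8 6 7 7 7 8 8 10 10 11 15 96 97 96 97 97 97 98 96 97 97 96 98
232 -3 -5 -4 -3 96 97 97 12 9 5 5 4 3 1 1 2 2 2 2 2 3 3 4 4 6 8 97 97 96 97 96 97 -2 -3 -4 -5 -4 -5
236 -8 -9 -9 -3 96 96 96 5 2 1 0 -7 -7 -8 -8 -8 -8 -8 -8 -7 -9 -8 -8 -7 0 1 5 97 97 96 95 98 -4 -7 -9 -8 -9 -8
240 -12 -15 -13 -3 97 -8 -8 -9 -10 -10 -10 -11 -13 -13 -13 -12 -12 -12 -13 -11 -12 -13 -12 -12 -11 -11 -11 -9 -8 -7 97 96 -3 -12 -13 -14 -13 -13
244 -18 -18 -13 -7 -10 -11 -12 -14 -14 -13 -15 -15 -16 -17 -16 -16 -17 -16 -15 -16 -16 -16 -16 -15 -15 -15 -15 -14 -12 -12 -11 -9 -7 -13 -17 -18 -17 -17
248 -22 -21 -14 -12 -16 -17 -17 -17 -19 -18 -19 -19 -20 -19 -19 -19 -19 -20 -19 -19 -18 -19 -18 -20 -20 -18 -19 -19 -18 -18 -17 -16
[... 620 characters left out ...]
19 -19 -18 -24 -31 -36 -35
268 -32 -24 -17 -8 -19 -19 -19 -19 -19 -19 -19 -19 -20 -19 n -20 -20 -19 -20 -19 -20 -19 -19 -18 -18 -19 -18 -18 -18 -19 -20 -19 -9 -17 -25 -30 -37 -37
272 -32 -26 -18 97 96 98 97 -18 -18 -20 -19 -20 -19 -19 -20 -19 -18 -19 -20 -19 -20 -19 -19 -19 -19 -19 -19 -19 96 98 97 96 98 -18 -25 -33 -37 -37
276 -33 -26 -18 96 97 96 97 97 96 97 97 96 97 97 97 96 97 96 97 98 97 98 97 97 97 97 98 96 97 96 96 97 96 -19 -26 -32 -38 -37
222 249 259 [ 6.5 -4.3 18.4] [ 6.4  2.1 18.5] [ 7.4 -1.1 16.2]
226 246 263 [ 4.3 -6.1 17.1] [ 3.5  4.7 18.6] [ 7.5 -0.4 10.3]
230 245 263 [ 3.6 -6.6 12.8] [ 3.9  4.5 12.1] [ 7.5 -1.   4.8]
234 245 264 [ 3.1 -6.5  8.3] [3.3 5.  8. ] [ 7.1 -2.1  0.5]
```

Call:
arm_command(motion=[{"x": 17, "y": 1.2, "z": 0, "rx": -1, "ry": 0, "rz": 0, "hand": 1}, {"x": 33.5, "y": 2.5, "z": 10, "rx": -2, "ry": 0, "rz": 0, "hand": 1}, {"x": 33.5, "y": 2.5, "z": 35, "rx": -2, "ry": 0, "rz": 0, "hand": 1}, {"x": 33.5, "y": 2.5, "z": 35, "rx": -2, "ry": 0, "rz": 0, "hand": 1}, {"x": 33.5, "y": 2.5, "z": 40, "rx": -2, "ry": 0, "rz": 0, "hand": 1}, {"x": 33.5, "y": 2.5, "z": 44, "rx": -2, "ry": 0, "rz": 0, "hand": 1}, {"x": 33.5, "y": 2.5, "z": 47, "rx": -2, "ry": 0, "rz": 0, "hand": 1}, {"x": 33.5, "y": 2.5, "z": 47, "rx": -2, "ry": 0, "rz": 0, "hand": 1}])

```text
clock: 8.62
tcp_pos: [0.579, -0.067, 0.0514]
orientation: [0.015, 0.866, 0.5, 0.009]
wrist_force: [0.7, -0.3, -1.0]
finger_gap: 0.0163
```

Run:
```python
from h import *
st()
p=cam('wrist'); st()
im=cv2.resize(p['image'][90:290,156:356],None,fx=3,fy=3,interpolation=cv2.INTER_CUBIC); cv2.imwrite('pics/w6x.png',im[...,::-1])
```

```text
t 8.62 tcp [579.  -67.   51.4] yaw_y -30.05 tilt 2.0 gap 16.3 F [ 0.7 -0.3 -1. ] q [-0.25  0.42 -0.27  0.85 -0.01  1.85]
t 8.68 tcp [579.1 -67.1  51.6] yaw_y -30.05 tilt 2.0 gap 16.0 F [-0.1  0.1  0.4] q [-0.25  0.42 -0.27  0.85 -0.01  1.85]
```

View pics/w6x.png

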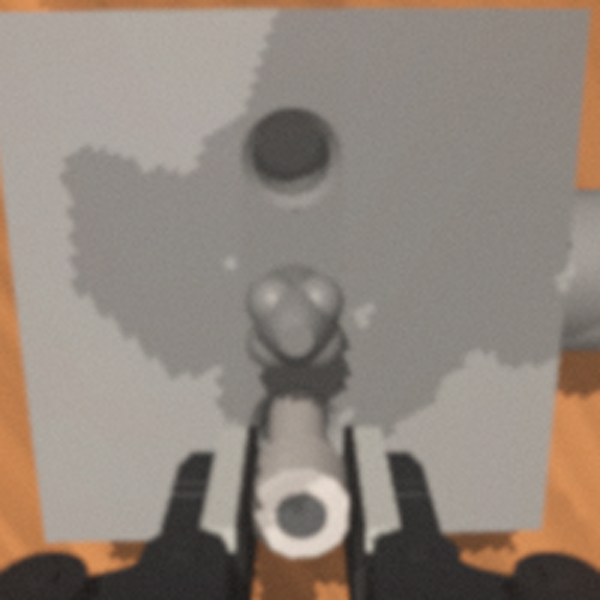

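Call:
arm_command(motion=[{"x": 0, "y": 0, "z": 5, "rx": 0, "ry": 0, "rz": 0, "hand": 1}, {"x": 0, "y": 0, "z": 9, "rx": 0, "ry": 0, "rz": 0, "hand": 1}, {"x": 0, "y": 0, "z": 9, "rx": 0, "ry": 0, "rz": 0, "hand": 1}])

```text
clock: 9.05
tcp_pos: [0.5789, -0.067, 0.0419]
orientation: [0.015, 0.866, 0.5, 0.008]
wrist_force: [-0.4, 0.3, -0.6]
finger_gap: 0.0162
```

Run:
```python
from h import *
st()
```

```text
t 9.05 tcp [578.9 -67.   41.9] yaw_y -30.04 tilt 1.94 gap 16.2 F [-0.4  0.3 -0.6] q [-0.25  0.43 -0.28  0.83 -0.01  1.85]
```

Free of force. Release and rise.

Call:
arm_command(motion=[{"x": 0, "y": 0, "z": 0, "rx": 0, "ry": 0, "rz": 0, "hand": -0.2}, {"x": 0, "y": 0, "z": 0, "rx": 0, "ry": 0, "rz": 0, "hand": -0.2}, {"x": 0, "y": 0, "z": 0, "rx": 0, "ry": 0, "rz": 0, "hand": -0.2}, {"x": 0, "y": 0, "z": -30, "rx": 2, "ry": 0, "rz": 0, "hand": -1}, {"x": 0, "y": 0, "z": -70, "rx": 2, "ry": 0, "rz": 0, "hand": -1}, {"x": 0, "y": 0, "z": -80, "rx": 2, "ry": 0, "rz": 0, "hand": -1}])

```text
clock: 9.8
tcp_pos: [0.5787, -0.0662, 0.1253]
orientation: [0.002, 0.866, 0.5, 0.002]
wrist_force: [0.2, -0.6, 0.2]
finger_gap: 0.0853
```

Run:
```python
from h import *
st()
p=cam('wrist'); st()
im=cv2.resize(p['image'][60:260,156:356],None,fx=3,fy=3,interpolation=cv2.INTER_CUBIC); cv2.imwrite('pics/w7x.png',im[...,::-1])
t,R,s=tool(); np.savez('w7.npz',tt=t,TR=R,**{k:p[k] for k in ['image','z_map','intrinsics','k1','R','t']})
w=tcloud(p)
s=(abs(w[...,1])<50)&(w[...,0]>20)&(w[...,0]<60)&(w[...,2]>60)&(w[...,2]<110); zt=np.median(w[s][:,2]); print(zt)
hd=(abs(w[...,1])<15)&(abs(w[...,0])<15)&(w[...,2]<zt-8); ys,xs=np.nonzero(hd); print(hd.sum(),xs.mean(),ys.mean(),np.median(w[hd][:,2])-zt, tatz(p,(xs.mean(),ys.mean()),zt-14))
hole=(w[...,2]>zt+6)&(abs(w[...,1])<12)&(w[...,0]>20)&(w[...,0]<75)
ys,xs=np.nonzero(hole); print(hole.sum(),xs.min(),xs.max(),ys.min(),ys.max(), tatz(p,((xs.min()+xs.max())/2,(ys.min()+ys.max())/2),zt))
print(plan([.533,-.280,.12],22.2))
```

```text
t 9.8 tcp [578.7 -66.2 125.3] yaw_y -30.04 tilt 0.28 gap 85.3 F [ 0.2 -0.6  0.2] q [-0.25  0.37 -0.13  1.06  0.    1.84]
t 9.85 tcp [578.5 -66.1 125.4] yaw_y -30.03 tilt 0.28 gap 85.6 F [0.4 0.7 1. ] q [-0.25  0.37 -0.13  1.06  0.    1.84]
88.8932602327103
5429 255.69773438939032 345.97955424571745 -172.2686946857342 [-1.59796822e+02 -5.16421692e-03  7.48932602e+01]
244 246 263 122 138 [56.76319092 -0.98752134 88.89326023]
(array([-208. ,   67.6,    5.4]), array([ 2.800e-01,  5.000e-02, -5.223e+01]))
```

View pics/w7x.png

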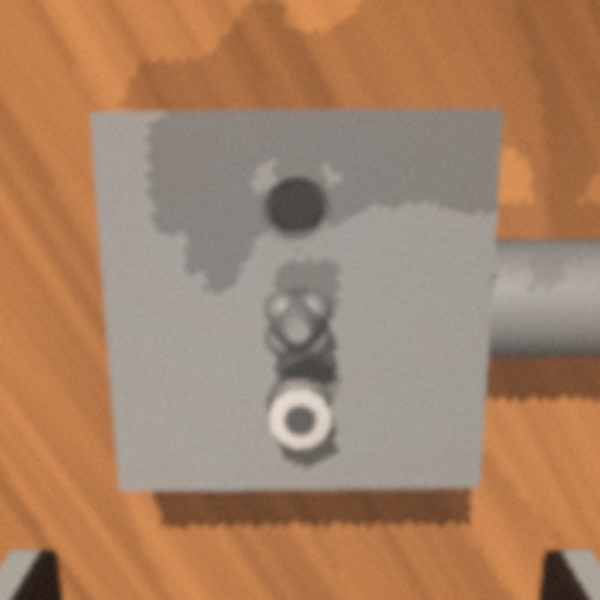

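Call:
arm_command(motion=[{"x": -30, "y": 10, "z": 0, "rx": 0, "ry": 0, "rz": -9, "hand": -1}, {"x": -75, "y": 24, "z": 0, "rx": 0, "ry": 0, "rz": -19, "hand": -1}, {"x": -120, "y": 39, "z": 0, "rx": 0, "ry": 0, "rz": -29, "hand": -1}, {"x": -165, "y": 54, "z": 0, "rx": 0, "ry": 0, "rz": -39, "hand": -1}, {"x": -208, "y": 67.5, "z": 2, "rx": 0, "ry": 0, "rz": -49, "hand": -1}, {"x": -208, "y": 67.5, "z": 5, "rx": 0, "ry": 0, "rz": -52, "hand": -1}, {"x": -208, "y": 67.5, "z": 5, "rx": 0, "ry": 0, "rz": -52, "hand": -1}])

```text
clock: 10.72
tcp_pos: [0.5301, -0.2796, 0.1158]
orientation: [-0.001, 0.56, 0.828, 0.0]
wrist_force: [-0.4, 0.1, 1.2]
finger_gap: 0.0855
```

Run:
```python
from h import *
p=dict(np.load('w7.npz')); w=tcloud(p)
print('bolt1 head above fitting', np.median(w[190:194,250:262,2]),np.median(w[187:211,246:266,2]), 88.9)
st()
p=cam('wrist'); save(p,'w8.png')
im=cv2.resize(p['image'][120:320,156:356],None,fx=3,fy=3,interpolation=cv2.INTER_CUBIC); cv2.imwrite('pics/w8x.png',im[...,::-1])
w=tcloud(p); s=(abs(w[...,1])<12)&(abs(w[...,0])<14)&(w[...,2]>60)&(w[...,2]<76); ys,xs=np.nonzero(s); print(s.sum(),xs.min(),xs.max(),ys.min(),ys.max(),np.median(w[s][:,2]),tatz(p,((xs.min()+xs.max())/2,(ys.min()+ys.max())/2),np.median(w[s][:,2])))
```

```text
bolt1 head above fitting nan nan 88.9
t 10.72 tcp [ 530.1 -279.6  115.8] yaw_y 21.86 tilt 0.16 gap 85.5 F [-0.4  0.1  1.2] q [-0.62  0.42 -0.09  1.07  0.    0.57]
430 248 270 193 217 65.4460240282071 [-0.08375517  2.64599128 65.44602403]
```

View pics/w8x.png

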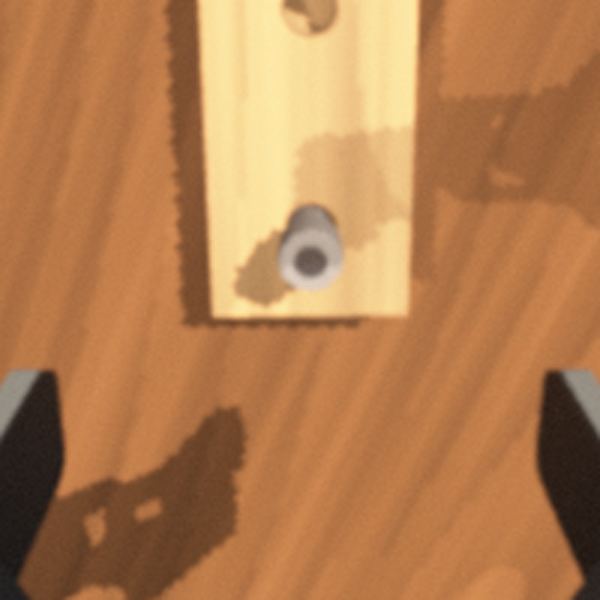

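Call:
arm_command(motion=[{"x": -1, "y": 2.5, "z": 50, "rx": 0, "ry": 0, "rz": 0, "hand": -1}, {"x": -1, "y": 2.5, "z": 80, "rx": 0, "ry": 0, "rz": 0, "hand": -0.5}, {"x": -1, "y": 2.5, "z": 83.5, "rx": 0, "ry": 0, "rz": 0, "hand": 1}, {"x": -1, "y": 2.5, "z": 83.5, "rx": 0, "ry": 0, "rz": 0, "hand": 1}, {"x": -1, "y": 2.5, "z": 83.5, "rx": 0, "ry": 0, "rz": 0, "hand": 1}, {"x": -1, "y": 2.5, "z": 83.5, "rx": 0, "ry": 0, "rz": 0, "hand": 1}, {"x": -1, "y": 2.5, "z": 83.5, "rx": 0, "ry": 0, "rz": 0, "hand": 1}, {"x": -1, "y": 2.5, "z": 83.5, "rx": 0, "ry": 0, "rz": 0, "hand": 1}], force=40)

```text
clock: 11.78
tcp_pos: [0.5351, -0.2802, 0.0355]
orientation: [0.002, 0.559, 0.829, 0.0]
wrist_force: [0.4, 0.4, 6.7]
finger_gap: 0.016
```

Call:
arm_command(motion=[{"x": 0, "y": 0, "z": -20, "rx": 0, "ry": 0, "rz": 0, "hand": 1}, {"x": 0, "y": 0, "z": -60, "rx": 0, "ry": 0, "rz": 0, "hand": 1}, {"x": 0, "y": 0, "z": -80, "rx": 0, "ry": 0, "rz": 0, "hand": 1}, {"x": 0, "y": 0, "z": -80, "rx": 0, "ry": 0, "rz": 0, "hand": 1}])

```text
clock: 12.28
tcp_pos: [0.5349, -0.2804, 0.1157]
orientation: [0.002, 0.56, 0.829, -0.0]
wrist_force: [0.2, -0.1, -0.6]
finger_gap: 0.0162
```

Run:
```python
from h import *
st()
p=cam('wrist'); save(p,'w9.png')
im=cv2.resize(p['image'][190:350,176:336],None,fx=4,fy=4,interpolation=cv2.INTER_CUBIC); cv2.imwrite('pics/w9x.png',im[...,::-1])
b=np.array([.6066,-.0159])-.035*np.array([.5,.866]); print(plan([b[0],b[1],.105],-30))
```

```text
t 12.28 tcp [ 534.9 -280.4  115.7] yaw_y 21.95 tilt 0.21 gap 16.2 F [ 0.2 -0.1 -0.6] q [-0.62  0.42 -0.09  1.06 -0.    0.57]
(array([196.1, 138.4,   9.1]), array([5.000e-02, 4.000e-02, 5.195e+01]))
```

View pics/w9x.png

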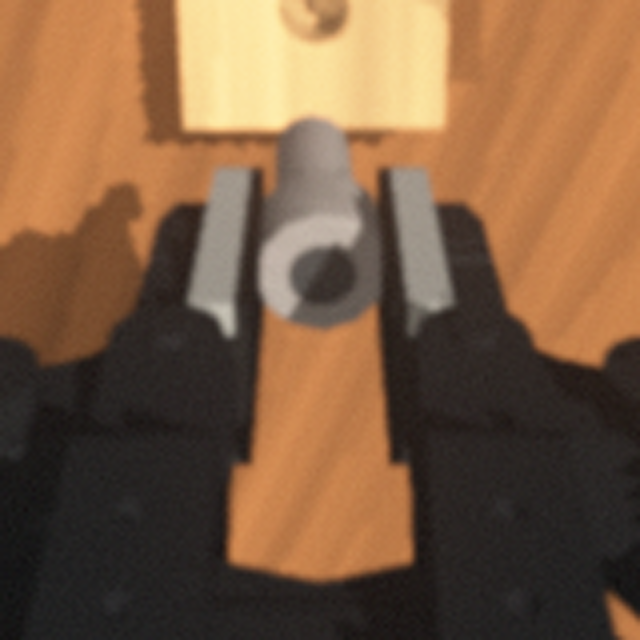

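Call:
arm_command(motion=[{"x": 30, "y": 20, "z": 0, "rx": 0, "ry": 0, "rz": 9, "hand": 1}, {"x": 70, "y": 49, "z": 0, "rx": 0, "ry": 0, "rz": 19, "hand": 1}, {"x": 110, "y": 78, "z": 2, "rx": 0, "ry": 0, "rz": 29, "hand": 1}, {"x": 150, "y": 106, "z": 4, "rx": 0, "ry": 0, "rz": 39, "hand": 1}, {"x": 180, "y": 127, "z": 7, "rx": 0, "ry": 0, "rz": 48, "hand": 1}, {"x": 196, "y": 138, "z": 9, "rx": 0, "ry": 0, "rz": 52, "hand": 1}, {"x": 196, "y": 138, "z": 9, "rx": 0, "ry": 0, "rz": 52, "hand": 1}, {"x": 196, "y": 138, "z": 9, "rx": 0, "ry": 0, "rz": 52, "hand": 1}])

```text
clock: 13.32
tcp_pos: [0.5879, -0.0466, 0.1039]
orientation: [-0.0, 0.866, 0.5, -0.001]
wrist_force: [-0.4, -0.5, -0.5]
finger_gap: 0.0161
```

Run:
```python
from h import *
st()
p=cam('wrist'); save(p,'w10.png')
t,R,s=tool(); np.savez('w10.npz',tt=t,TR=R,**{k:p[k] for k in ['image','z_map','intrinsics','k1','R','t']})
im=cv2.resize(p['image'][90:290,156:356],None,fx=3,fy=3,interpolation=cv2.INTER_CUBIC); cv2.imwrite('pics/w10x.png',im[...,::-1])
w=tcloud(p)
s=(abs(w[...,1])<50)&(w[...,0]>20)&(w[...,0]<60)&(w[...,2]>45)&(w[...,2]<85); zt=np.median(w[s][:,2]); print('top z',zt)
hole=(w[...,2]>zt+6)&(abs(w[...,1])<12)&(w[...,0]>20)&(w[...,0]<52)
ys,xs=np.nonzero(hole); print(hole.sum(),xs.min(),xs.max(),ys.min(),ys.max(), tatz(p,((xs.min()+xs.max())/2,(ys.min()+ys.max())/2),zt), tatz(p,(258,ys.min()-.5),zt)[0],tatz(p,(258,ys.max()+.5),zt)[0])
for r in range(218,278,4):
    m=[c for c in range(238,276) if w[r,c,2]<25 and not(abs(w[r,c,1])>11.5)]
    if m: print(r,m[0],m[-1],'mid',w[r,255].round(1))
```

```text
t 13.32 tcp [587.9 -46.6 103.9] yaw_y -29.99 tilt 0.1 gap 16.1 F [-0.4 -0.5 -0.5] q [-0.22  0.41 -0.14  1.03 -0.    1.88]
top z 67.45143143167725
255 249 266 152 169 [35.77949148  1.38306616 67.45143143] 42.75702637959357 28.66599546165888
222 247 260 mid [ 6.4 -0.4 18.5]
226 245 262 mid [ 6.3 -0.4 12.8]
230 245 262 mid [ 5.8 -0.4  8.2]
234 238 275 mid [ 9.2 -0.4 -3.8]
238 238 275 mid [ 9.1 -0.4 -8.2]
242 238 275 mid [  9.5  -0.4 -13.3]
246 238 275 mid [  8.   -0.4 -14.9]
250 238 275 mid [  5.3  -0.4 -14.4]
254 238 275 mid [  3.5  -0.4 -15.4]
258 238 275 mid [  0.7  -0.4 -14.7]
262 238 275 mid [ -2.   -0.4 -14.3]
266 238 275 mid [ -4.4  -0.4 -14.4]
270 238 275 mid [ -6.7  -0.4 -14.9]
274 238 275 mid [-92.3  -0.7 104.5]
```

View pics/w10x.png

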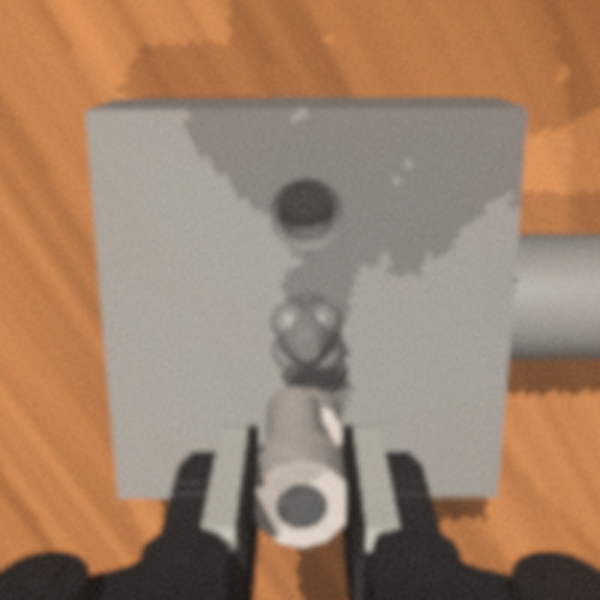

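Call:
arm_command(motion=[{"x": 17, "y": 1, "z": 0, "rx": -1.5, "ry": 0, "rz": 0, "hand": 1}, {"x": 34.7, "y": 1.9, "z": 10, "rx": -3, "ry": 0, "rz": 0, "hand": 1}, {"x": 34.7, "y": 1.9, "z": 36, "rx": -3, "ry": 0, "rz": 0, "hand": 1}, {"x": 34.7, "y": 1.9, "z": 37, "rx": -3, "ry": 0, "rz": 0, "hand": 1}, {"x": 34.7, "y": 1.9, "z": 41, "rx": -3, "ry": 0, "rz": 0, "hand": 1}, {"x": 34.7, "y": 1.9, "z": 45, "rx": -3, "ry": 0, "rz": 0, "hand": 1}, {"x": 34.7, "y": 1.9, "z": 49, "rx": -3, "ry": 0, "rz": 0, "hand": 1}, {"x": 34.7, "y": 1.9, "z": 49, "rx": -3, "ry": 0, "rz": 0, "hand": 1}])

```text
clock: 14.38
tcp_pos: [0.6075, -0.0172, 0.0558]
orientation: [0.023, 0.866, 0.499, 0.013]
wrist_force: [-0.5, 0.2, -0.3]
finger_gap: 0.0158
```

Run:
```python
from h import *
st()
p=cam('wrist'); st()
im=cv2.resize(p['image'][90:290,156:356],None,fx=3,fy=3,interpolation=cv2.INTER_CUBIC); cv2.imwrite('pics/w11x.png',im[...,::-1])
```

```text
t 14.38 tcp [607.5 -17.2  55.8] yaw_y -30.05 tilt 2.98 gap 15.8 F [-0.5  0.2 -0.3] q [-0.15  0.44 -0.21  0.87 -0.02  1.94]
t 14.43 tcp [607.6 -17.2  55.9] yaw_y -30.05 tilt 3.0 gap 15.9 F [-0.7 -0.5 -0.7] q [-0.15  0.44 -0.21  0.87 -0.02  1.94]
```

View pics/w11x.png

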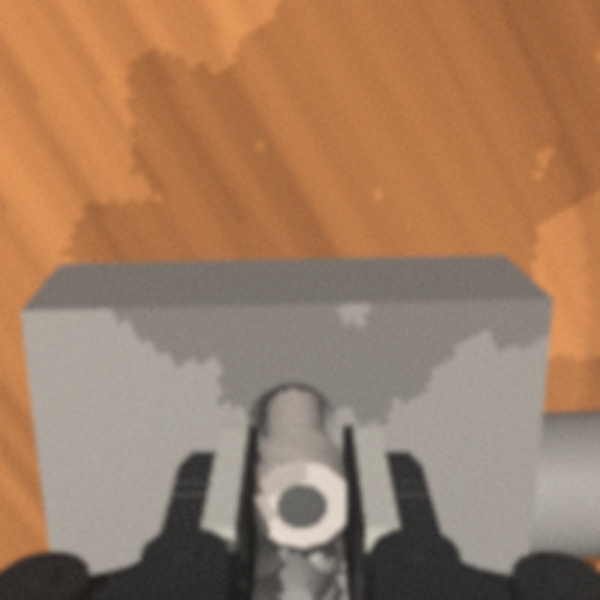

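In the bore, no force. Lower, release, rise.

Call:
arm_command(motion=[{"x": 0, "y": 0, "z": 5, "rx": 0, "ry": 0, "rz": 0, "hand": 1}, {"x": 0, "y": 0, "z": 11, "rx": 0, "ry": 0, "rz": 0, "hand": 1}, {"x": 0, "y": 0, "z": 11, "rx": 0, "ry": 0, "rz": 0, "hand": 1}, {"x": 0, "y": 0, "z": 11, "rx": 0, "ry": 0, "rz": 0, "hand": -0.2}, {"x": 0, "y": 0, "z": 11, "rx": 0, "ry": 0, "rz": 0, "hand": -0.2}, {"x": 0, "y": 0, "z": 11, "rx": 0, "ry": 0, "rz": 0, "hand": -0.2}, {"x": 0, "y": 0, "z": -20, "rx": 3, "ry": 0, "rz": 0, "hand": -1}, {"x": 0, "y": 0, "z": -60, "rx": 3, "ry": 0, "rz": 0, "hand": -1}, {"x": 0, "y": 0, "z": -90, "rx": 3, "ry": 0, "rz": 0, "hand": -1}, {"x": 0, "y": 0, "z": -90, "rx": 3, "ry": 0, "rz": 0, "hand": -1}])

```text
clock: 15.68
tcp_pos: [0.6056, -0.015, 0.149]
orientation: [0.002, 0.866, 0.5, 0.002]
wrist_force: [0.6, 0.1, 0.4]
finger_gap: 0.0852
```

Run:
```python
from h import *
st()
p=cam('wrist'); save(p,'w12.png')
t,R,s=tool(); np.savez('w12.npz',tt=t,TR=R,**{k:p[k] for k in ['image','z_map','intrinsics','k1','R','t']})
im=cv2.resize(p['image'][120:320,156:356],None,fx=3,fy=3,interpolation=cv2.INTER_CUBIC); cv2.imwrite('pics/w12x.png',im[...,::-1])
w=cloud(p)
for b in [(.6066,-.0159),(.5783,-.0654)]:
    m=(np.hypot(w[...,0]-b[0],w[...,1]-b[1])<8); print(np.nanmedian(w[m][:,2]))
```

```text
t 15.68 tcp [605.6 -15.  149. ] yaw_y -30.03 tilt 0.35 gap 85.2 F [0.6 0.1 0.4] q [-0.16  0.4  -0.03  1.13  0.    1.94]
0.000930080073710391
0.000930080073710391
```

View pics/w12x.png

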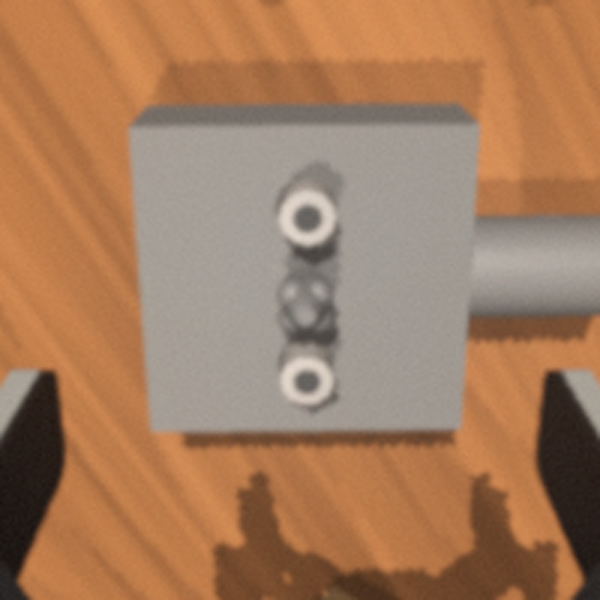

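Run:
```python
from h import *
p=dict(np.load('w12.npz')); w=cloud(p)
for uv in [(306,217),(306,380),(250,300),(380,300)]:
    c=int(uv[0]/3+156); r=int(uv[1]/3+120)
    print(np.nanmedian(w[r-8:r+9,c-8:c+9].reshape(-1,3),0), np.nanmax(w[r-8:r+9,c-8:c+9,2]))
    zz=w[r-7:r+8,c-7:c+8]; print(np.nanmean(zz[zz[...,2]>.044],0),(zz[...,2]>.044).sum())
```

```text
[ 0.60788314 -0.01629901  0.0503399 ] 0.0520122327276733
[ 0.60797665 -0.01620416  0.05040598] 221
[ 0.57966724 -0.06521671  0.05001097] 0.052433985044904804
[ 0.58015613 -0.06433124  0.05013095] 212
[ 0.57465486 -0.03630275  0.03645589] 0.03813443785193981
[nan nan nan] 0
[ 0.61201872 -0.05812708  0.03653702] 0.038331447545883045
[nan nan nan] 0<stdin>:6: RuntimeWarning: Mean of empty slice
```

Call:
arm_command(motion=[{"x": 0, "y": 0, "z": -50, "rx": 0, "ry": 0, "rz": -10, "hand": -1}, {"x": 0, "y": 0, "z": -100, "rx": 0, "ry": 0, "rz": -20, "hand": -1}, {"x": 0, "y": -30, "z": -150, "rx": 0, "ry": 0, "rz": -30, "hand": -1}, {"x": 10, "y": -70, "z": -150, "rx": 0, "ry": 0, "rz": -40, "hand": -1}, {"x": 20, "y": -110, "z": -150, "rx": 0, "ry": 0, "rz": -50, "hand": -1}, {"x": 32, "y": -150, "z": -150, "rx": 0, "ry": 0, "rz": -60, "hand": -1}, {"x": 43, "y": -190, "z": -150, "rx": 0, "ry": 0, "rz": -70, "hand": -1}, {"x": 55, "y": -230, "z": -150, "rx": 0, "ry": 0, "rz": -80, "hand": -1}, {"x": 65, "y": -257, "z": -150, "rx": 0, "ry": 0, "rz": -90, "hand": -1}, {"x": 65, "y": -257, "z": -150, "rx": 0, "ry": 0, "rz": -100, "hand": -1}])

```text
clock: 16.98
tcp_pos: [0.4116, 0.1714, 0.2947]
orientation: [-0.001, 0.17, 0.986, -0.0]
wrist_force: [0.8, 0.1, -0.0]
finger_gap: 0.0852
```

Call:
arm_command(motion=[{"x": 0, "y": 0, "z": 0, "rx": 0, "ry": 0, "rz": -10, "hand": -1}, {"x": 0, "y": 0, "z": 0, "rx": 0, "ry": 0, "rz": -20, "hand": -1}, {"x": 0, "y": 0, "z": 0, "rx": 0, "ry": 0, "rz": -30, "hand": -1}, {"x": 0, "y": 0, "z": 0, "rx": 0, "ry": 0, "rz": -40, "hand": -1}, {"x": 0, "y": 0, "z": 0, "rx": 0, "ry": 0, "rz": -50, "hand": -1}, {"x": 0, "y": 0, "z": 0, "rx": 0, "ry": 0, "rz": -60, "hand": -1}, {"x": 0, "y": 0, "z": 0, "rx": 0, "ry": 0, "rz": -70, "hand": -1}, {"x": 0, "y": 0, "z": 0, "rx": 0, "ry": 0, "rz": -80, "hand": -1}, {"x": 0, "y": 0, "z": 0, "rx": 0, "ry": 0, "rz": -90, "hand": -1}, {"x": 0, "y": 0, "z": 0, "rx": 0, "ry": 0, "rz": -100, "hand": -1}])

```text
clock: 18.23
tcp_pos: [0.413, 0.1701, 0.2943]
orientation: [-0.001, -0.645, 0.764, 0.001]
wrist_force: [0.9, -0.5, -0.4]
finger_gap: 0.0853
```

Run:
```python
from h import *
st()
p=cam('wrist'); save(p,'w13.png'); np.savez('w13.npz',**{k:p[k] for k in ['image','z_map','intrinsics','k1','R','t']})
for q in ['cap_knob','cap','union_mid','jar_mid']:
    for r in finder.find_in(p,q)[:2]:
        uv=r['at']; print('  ',q,round(r['score'],2),np.round(uv,1),np.round(depthpt(p,uv),4))
```

```text
t 18.23 tcp [413.  170.1 294.3] yaw_y 170.29 tilt 0.14 gap 85.3 F [ 0.9 -0.5 -0.4] q [ 0.21  0.05 -0.12  1.4   0.   -1.19]
   cap_knob 0.8 [262.9 213.7] [0.4143 0.2403 0.0813]
   cap 0.91 [262.6 215.6] [0.4149 0.2402 0.088 ]
   union_mid 0.67 [183.1 219.6] [0.5196 0.2235 0.0991]
   union_mid 0.23 [113.1 234.5] [0.6107 0.2227 0.1151]
   jar_mid 0.72 [112.9 234.4] [0.6109 0.2225 0.1151]
```

View pics/w13.png

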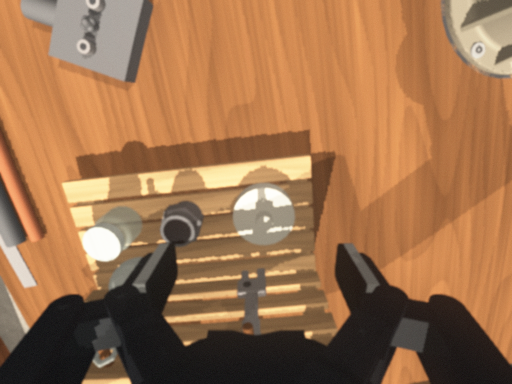

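Run:
```python
from h import *
p=dict(np.load('w13.npz')); w=cloud(p)
im=cv2.resize(p['image'][150:350,180:340],None,fx=4,fy=3,interpolation=cv2.INTER_CUBIC) if 0 else cv2.resize(p['image'][150:340,180:340],None,fx=3,fy=3,interpolation=cv2.INTER_CUBIC)
cv2.imwrite('pics/w13x.png',im[...,::-1])
s=rect(w,(.36,.47,.17,.29),(.060,.074)); P=w[s]; print('capbody',s.sum(),P.min(0),P.max(0),np.median(P[:,2]))
c,r=cv2.minEnclosingCircle((P[:,:2]*1000).astype(np.float32)); print(c,r)
s=rect(w,(.36,.47,.17,.29),(.080,.098)); k,l,stt,cc=cv2.connectedComponentsWithStats(s.astype(np.uint8))
for i in range(1,k):
    if stt[i][4]>20: P=w[l==i]; print('knob',stt[i],cc[i],P.mean(0),atz(p,cc[i],np.median(P[:,2])),cv2.minEnclosingCircle((P[:,:2]*1000).astype(np.float32)))
s=rect(w,(.36,.48,.20,.40),(.1,.25)); P=w[s]; print('wrench',s.sum(),np.percentile(P,[1,99],axis=0))
for z0 in np.arange(.09,.24,.02):
    q=P[(P[:,2]>z0)&(P[:,2]<z0+.02)]
    if len(q): print(z0.round(2),len(q),np.percentile(q,[2,98],axis=0)[:,:2].round(3).tolist())
for nm,b in [('union',(.48,.58,.15,.29)),('jar',(.585,.69,.15,.29))]:
    s=rect(w,b,(.09,.13)); P=w[s]; print(nm,P.min(0),P.max(0))
sc=cam('side'); ws=cloud(sc); s=rect(ws,(.36,.48,.23,.40),(.1,.25)); P=ws[s]
for z0 in np.arange(.09,.24,.02):
    q=P[(P[:,2]>z0)&(P[:,2]<z0+.02)]
    if len(q): print('side',z0.round(2),len(q),np.percentile(q,[2,50,98],axis=0)[:,:2].round(3).tolist())
```

```text
capbody 2501 [0.37056474 0.20685808 0.06005663] [0.46005046 0.28997214 0.07342363] 0.06856170494896043
(415.00732421875, 251.73585510253906) 45.18061447143555
knob [255 213  18  19 253] [263.60869565 222.40316206] [0.41510514 0.24984295 0.08945503] [0.41506611 0.24946143 0.09026156] ((415.4540710449219, 251.2866973876953), 12.011795043945312)
wrench 3587 [[0.3608769  0.31705388 0.10108052]
 [0.47831126 0.37713723 0.20447219]]
0.09 508 [[0.364, 0.34], [0.477, 0.366]]
0.11 1266 [[0.362, 0.343], [0.478, 0.377]]
0.13 334 [[0.362, 0.342], [0.477, 0.377]]
0.15 994 [[0.362, 0.343], [0.476, 0.366]]
0.17 358 [[0.361, 0.343], [0.446, 0.378]]
0.19 127 [[0.362, 0.316], [0.453, 0.365]]
union [0.50921159 0.21494793 0.0900057 ] [0.55602293 0.26171985 0.10110065]
jar [0.60655601 0.20841449 0.09000045] [0.65724382 0.28994211 0.11640324]
side 0.09 123 [[0.363, 0.338], [0.432, 0.359], [0.474, 0.367]]
side 0.11 306 [[0.362, 0.342], [0.418, 0.363], [0.478, 0.378]]
side 0.13 99 [[0.362, 0.342], [0.441, 0.36], [0.476, 0.38]]
side 0.15 246 [[0.363, 0.342], [0.417, 0.362], [0.477, 0.367]]
side 0.17 184 [[0.362, 0.342], [0.415, 0.365], [0.476, 0.379]]
side 0.19 227 [[0.362, 0.317], [0.419, 0.362], [0.477, 0.367]]
side 0.21 212 [[0.362, 0.347], [0.406, 0.362], [0.477, 0.389]]
```

View pics/w13x.png

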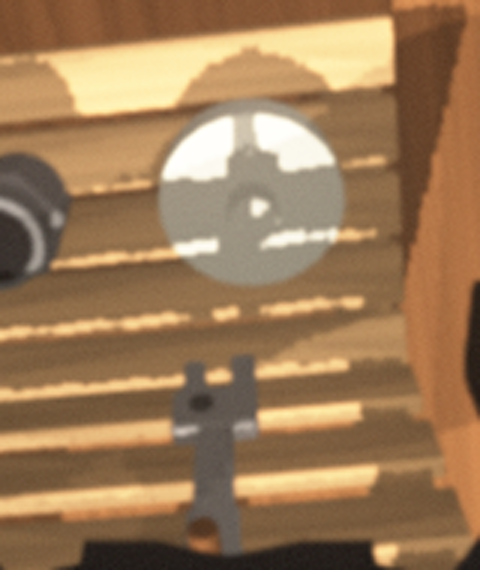

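Run:
```python
from h import *
st(); print(plan([.4152,.2508,.072],170.0))
```

```text
t 18.52 tcp [413.4 170.1 295.3] yaw_y 169.83 tilt 0.05 gap 85.6 F [-0.   0.1  0.2] q [ 0.21  0.05 -0.12  1.4   0.   -1.18]
(array([-79.8,  12.3, 223.3]), array([ 0.05, -0.02, -0.17]))
```

Call:
arm_command(motion=[{"x": -50, "y": 7, "z": 0, "rx": 0, "ry": 0, "rz": 0, "hand": -1}, {"x": -80, "y": 12, "z": 30, "rx": 0, "ry": 0, "rz": 0, "hand": -1}, {"x": -80, "y": 12, "z": 85, "rx": 0, "ry": 0, "rz": 0, "hand": -1}, {"x": -80, "y": 12, "z": 130, "rx": 0, "ry": 0, "rz": 0, "hand": -1}, {"x": -80, "y": 12, "z": 140, "rx": 0, "ry": 0, "rz": 0, "hand": -1}, {"x": -80, "y": 12, "z": 140, "rx": 0, "ry": 0, "rz": 0, "hand": -1}])

```text
clock: 19.27
tcp_pos: [0.4158, 0.2511, 0.1562]
orientation: [-0.0, -0.642, 0.767, 0.0]
wrist_force: [0.0, 0.1, 0.3]
finger_gap: 0.0853
```

Run:
```python
from h import *
st()
p=cam('wrist'); save(p,'w14.png'); w=tcloud(p)
s=(np.hypot(w[...,0],w[...,1])<20)&(w[...,2]>45)&(w[...,2]<80)
zk=np.nanpercentile(w[s][:,2],3); print(zk)
s=s&(w[...,2]<zk+5); ys,xs=np.nonzero(s); print(s.sum(),xs.min(),xs.max(),ys.min(),ys.max(),tatz(p,(xs.mean(),ys.mean()),np.median(w[s][:,2])),np.median(w[s][:,2]))
s=(np.hypot(w[...,0],w[...,1])<60)&(w[...,2]>zk+17)&(w[...,2]<zk+27); print(np.median(w[s][:,2]),cv2.minEnclosingCircle(w[s][:,:2].astype(np.float32)))
```

```text
t 19.27 tcp [415.8 251.1 156.2] yaw_y 169.92 tilt 0.01 gap 85.3 F [0.  0.1 0.3] q [ 0.38  0.18 -0.32  1.07  0.   -1.02]
64.60457833434953
637 242 271 190 218 [ 0.49033151  0.66748834 65.85582545] 65.8558254470191
87.7283009014078 ((-0.5603289008140564, 0.2923183739185333), 45.32503128051758)
```

View pics/w14.png

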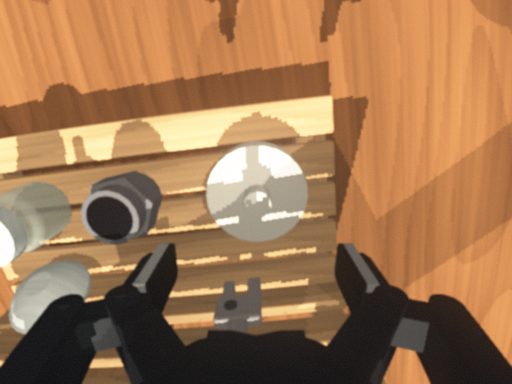

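Call:
arm_command(motion=[{"x": 0, "y": 0.5, "z": 45, "rx": 0, "ry": 0, "rz": 0, "hand": -1}, {"x": 0, "y": 0.5, "z": 75, "rx": 0, "ry": 0, "rz": 0, "hand": -0.7}, {"x": 0, "y": 0.5, "z": 84, "rx": 0, "ry": 0, "rz": 0, "hand": 0}, {"x": 0, "y": 0.5, "z": 84, "rx": 0, "ry": 0, "rz": 0, "hand": 1}, {"x": 0, "y": 0.5, "z": 84, "rx": 0, "ry": 0, "rz": 0, "hand": 1}, {"x": 0, "y": 0.5, "z": 84, "rx": 0, "ry": 0, "rz": 0, "hand": 1}, {"x": 0, "y": 0.5, "z": 84, "rx": 0, "ry": 0, "rz": 0, "hand": 1}, {"x": 0, "y": 0.5, "z": 84, "rx": 0, "ry": 0, "rz": 0, "hand": 1}], force=80)

```text
clock: 20.32
tcp_pos: [0.4167, 0.2517, 0.074]
orientation: [0.002, -0.643, 0.766, -0.001]
wrist_force: [-1.0, -0.2, 6.6]
finger_gap: 0.0208
```

Run:
```python
from h import *
st()
p=cam('wrist'); save(p,'w15.png'); st()
```

```text
t 20.32 tcp [416.7 251.7  74. ] yaw_y 169.96 tilt 0.22 gap 20.8 F [-1.  -0.2  6.6] q [ 0.38  0.25 -0.45  0.87  0.   -1.02]
t 20.38 tcp [416.7 251.7  74. ] yaw_y 169.96 tilt 0.21 gap 20.8 F [-1.4 -1.1  6.1] q [ 0.38  0.25 -0.45  0.87  0.   -1.02]
```

View pics/w15.png

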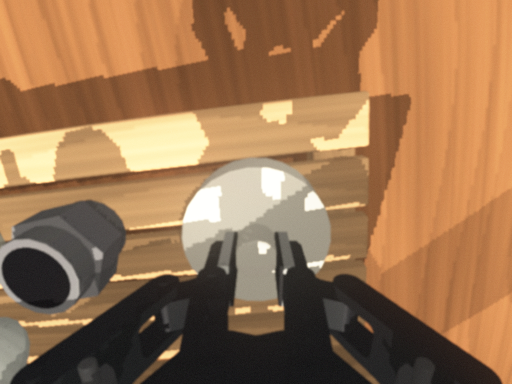

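Call:
arm_command(motion=[{"x": 0, "y": 0, "z": -15, "rx": 0, "ry": 0, "rz": 0, "hand": 1}, {"x": 0, "y": 0, "z": -50, "rx": 0, "ry": 0, "rz": 0, "hand": 1}, {"x": 0, "y": 0, "z": -90, "rx": 0, "ry": 0, "rz": 0, "hand": 1}, {"x": 0, "y": 0, "z": -100, "rx": 0, "ry": 0, "rz": 0, "hand": 1}, {"x": 20, "y": -26, "z": -100, "rx": 0, "ry": 0, "rz": 0, "hand": 1}, {"x": 50, "y": -65, "z": -100, "rx": 0, "ry": 0, "rz": 0, "hand": 1}, {"x": 80, "y": -104, "z": -100, "rx": 0, "ry": 0, "rz": 0, "hand": 1}, {"x": 110, "y": -143, "z": -100, "rx": 0, "ry": 0, "rz": 0, "hand": 1}, {"x": 140, "y": -182, "z": -100, "rx": 0, "ry": 0, "rz": 0, "hand": 1}, {"x": 160, "y": -210, "z": -90, "rx": 0, "ry": 0, "rz": 0, "hand": 1}])

```text
clock: 21.62
tcp_pos: [0.5959, 0.0551, 0.1622]
orientation: [0.001, -0.642, 0.767, -0.001]
wrist_force: [-0.8, 0.2, -1.0]
finger_gap: 0.0208
```

Call:
arm_command(motion=[{"x": 12, "y": -14, "z": 10, "rx": 0, "ry": 0, "rz": 0, "hand": 1}, {"x": 12, "y": -14, "z": 20, "rx": 0, "ry": 0, "rz": 0, "hand": 1}, {"x": 12, "y": -14, "z": 20, "rx": 0, "ry": 0, "rz": 0, "hand": 1}, {"x": 12, "y": -14, "z": 20, "rx": 0, "ry": 0, "rz": 0, "hand": 1}])

```text
clock: 22.12
tcp_pos: [0.605, 0.0439, 0.1421]
orientation: [0.0, -0.643, 0.766, 0.0]
wrist_force: [0.3, 0.9, 0.1]
finger_gap: 0.0212
```

Run:
```python
from h import *
st()
p=cam('wrist'); save(p,'w16.png'); np.savez('w16.npz',**{k:p[k] for k in ['image','z_map','intrinsics','k1','R','t']})
im=cv2.resize(p['image'][20:300,130:380],None,fx=2.6,fy=2.1,interpolation=cv2.INTER_CUBIC) if 0 else cv2.resize(p['image'][20:290,130:390],None,fx=2.2,fy=2.2,interpolation=cv2.INTER_CUBIC)
cv2.imwrite('pics/w16x.png',im[...,::-1])
```

```text
t 22.12 tcp [605.   43.9 142.1] yaw_y 170.06 tilt 0.02 gap 21.2 F [0.3 0.9 0.1] q [-0.06  0.41 -0.03  1.13  0.   -1.46]
```

View pics/w16x.png

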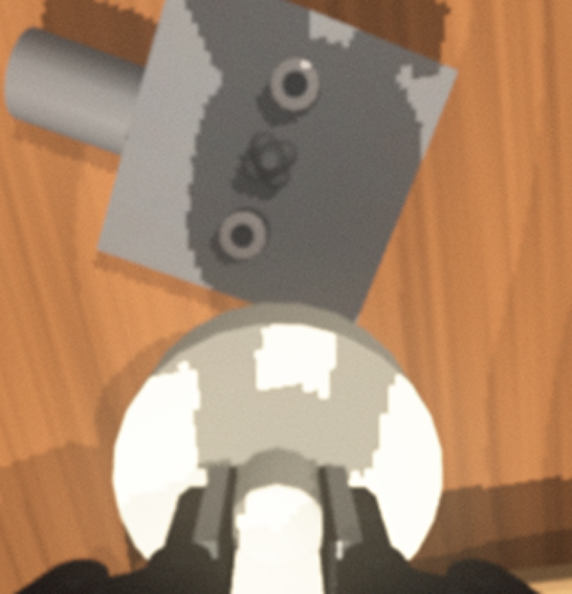

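Run:
```python
from h import *
p=dict(np.load('w16.npz')); w=tcloud(p)
x,y,z=w[...,0],w[...,1],w[...,2]
# cap top disk
s=(np.hypot(x,y)<55)&(z>-6)&(z<14)&(x>13); zb=np.median(z[s]); print('body z',zb, [np.median(z[s&(abs(y-yy)<8)]).round(2) for yy in(-30,-15,0,15,30)], [np.median(z[s&(abs(x-xx)<4)]).round(2) for xx in(18,26,34,40)])
s=(np.hypot(x,y)<55)&(abs(z-zb)<2.0)&(x>12); m=s.astype(np.uint8)
# outer edge: farthest point per angular bin
P=np.array([tatz(p,(c,r),zb)[:2] for r,c in np.argwhere(m)]); a=np.arctan2(P[:,1],P[:,0]); rr=np.hypot(*P.T); E=[]
for b in np.arange(-1.2,1.2,.05):
    q=(a>=b)&(a<b+.05)
    if q.sum()>3: E.append(P[q][np.argmax(rr[q])])
E=np.array(E); c,r=fitcirc(E); print('cap circ',c,r, np.std(np.hypot(*(E-c).T)))
d=np.hypot(*(E-c).T)-r; c2,r2=fitcirc(E[abs(d)<.7]); print(c2,r2,len(E),(abs(d)<.7).sum())
# knob
s=(np.hypot(x,y)<16)&(z>-30)&(z<-15); zk=np.nanmedian(z[s]); P=np.array([tatz(p,(cc,r_),zk)[:2] for r_,cc in np.argwhere(s)]); print('knob top',zk,s.sum(),P.min(0),P.max(0))
# fitting top and heads
s=(x>50)&(x<130)&(abs(y)<55)&(z>95)&(z<115); zf=np.median(z[s]); A=np.c_[w[s][:,:2],np.ones(s.sum())]; print('fit z',zf,'slopes',np.linalg.lstsq(A,z[s],rcond=None)[0])
s=(x>45)&(x<135)&(abs(y)<40)&(z<zf-9)&(z>zf-18); k,l,stt,cc=cv2.connectedComponentsWithStats(s.astype(np.uint8)); B=[]
for i in range(1,k):
    if stt[i][4]>100: B.append(tatz(p,cc[i],zf-14)[:2]); print(stt[i],cc[i],B[-1])
if len(B)==2: print('mid',np.mean(B,0),np.linalg.norm(B[0]-B[1]))
s=(x>45)&(x<135)&(abs(y)<40)&(z<zf-19)&(z>zf-27); ys,xs=np.nonzero(s); print('stud',s.sum(),tatz(p,(xs.mean(),ys.mean()),zf-23))
```

```text
body z 5.586464133473868 [np.float64(5.65), np.float64(5.64), np.float64(5.59), np.float64(5.55), np.float64(5.52)] [np.float64(5.56), np.float64(5.55), np.float64(5.55), np.float64(5.65)]
cap circ [ 1.0882407  -0.04658913] 44.36063192713531 0.1322344372897637
[ 1.0882407  -0.04658913] 44.36063192713531 48 48
knob top -16.359363220564802 1507 [-21.86306744 -12.33814482] [12.81250502 13.18728855]
fit z 105.69751570565447 slopes [ 7.66100469e-04 -6.74300880e-04  1.05625482e+02]
[252  46  23  25 434] [263.36866359  58.11751152] [111.81438749   5.95775946]
[240  80  25  26 195] [251.96410256  92.57948718] [86.1302242  -2.99579844]
[230 116  21  22 365] [239.69589041 126.43835616] [ 59.40339311 -13.25603033]
stud 181 [86.06977594 -3.01863204 82.69751571]
```

Call:
arm_command(motion=[{"x": 45, "y": -1.7, "z": 0, "rx": 0, "ry": 0, "rz": 0, "hand": 1}, {"x": 85, "y": -3.3, "z": 0, "rx": 0, "ry": 0, "rz": 0, "hand": 1}, {"x": 85, "y": -3.3, "z": 25, "rx": 0, "ry": 0, "rz": 0, "hand": 1}, {"x": 85, "y": -3.3, "z": 45, "rx": 0, "ry": 0, "rz": 0, "hand": 1}, {"x": 85, "y": -3.3, "z": 45, "rx": 0, "ry": 0, "rz": 0, "hand": 1}, {"x": 85, "y": -3.3, "z": 45, "rx": 0, "ry": 0, "rz": 0, "hand": 1}], force=100)

```text
clock: 22.92
tcp_pos: [0.5948, -0.0411, 0.098]
orientation: [0.0, -0.643, 0.766, -0.001]
wrist_force: [0.0, 0.4, -0.5]
finger_gap: 0.0201
```

Run:
```python
from h import *
st()
for n in ['scene','side']:
    p=cam(n); im=cv2.resize(p['image'][150:270,210:330],None,fx=5,fy=5,interpolation=cv2.INTER_CUBIC); cv2.imwrite('pics/%s17.png'%n,im[...,::-1])
    w=cloud(p); s=rect(w,(.5,.7,-.15,.08),(.05,.18)); 
    q=w[s]; zt=q[:,2]; print(n,s.sum(),[ (round(z0,3),int(((zt>z0)&(zt<z0+.004)).sum())) for z0 in np.arange(.05,.14,.004)])
st()
```

```text
t 22.93 tcp [594.8 -41.1  98. ] yaw_y 170.01 tilt 0.09 gap 20.1 F [ 0.   0.4 -0.5] q [-0.2   0.42 -0.13  1.02  0.   -1.6 ]
scene 2033 [(np.float64(0.05), 1), (np.float64(0.054), 0), (np.float64(0.058), 0), (np.float64(0.062), 36), (np.float64(0.066), 67), (np.float64(0.07), 59), (np.float64(0.074), 66), (np.float64(0.078), 68), (np.float64(0.082), 64), (np.float64(0.086), 98), (np.float64(0.09), 580), (np.float64(0.094), 12), (np.float64(0.098), 21), (np.float64(0.102), 23), (np.float64(0.106), 32), (np.float64(0.11), 58), (np.float64(0.114), 30), (np.float64(0.118), 40), (np.float64(0.122), 38), (np.float64(0.126), 30), (np.float64(0.13), 31), (np.float64(0.134), 29), (np.float64(0.138), 22)]
side 1463 [(np.float64(0.05), 3), (np.float64(0.054), 0), (np.float64(0.058), 0), (np.float64(0.062), 6), (np.float64(0.066), 35), (np.float64(0.07), 36), (np.float64(0.074), 34), (np.float64(0.078), 38), (np.float64(0.082), 40), (np.float64(0.086), 46), (np.float64(0.09), 496), (np.float64(0.094), 101), (np.float64(0.098), 5), (np.float64(0.102), 19), (np.float64(0.106), 20), (np.float64(0.11), 36), (np.float64(0.114), 52), (np.float64(0.118), 17), (np.float64(0.122), 18), (np.float64(0.126), 15), (np.float64(0.13), 10), (np.float64(0.134), 13), (np.float64(0.138), 11)]
t 23.02 tcp [595.2 -41.3  98.2] yaw_y 170.0 tilt 0.13 gap 20.1 F [-0.6 -0.6 -0.3] q [-0.2   0.42 -0.13  1.02  0.   -1.6 ]
```

View pics/scene17.png

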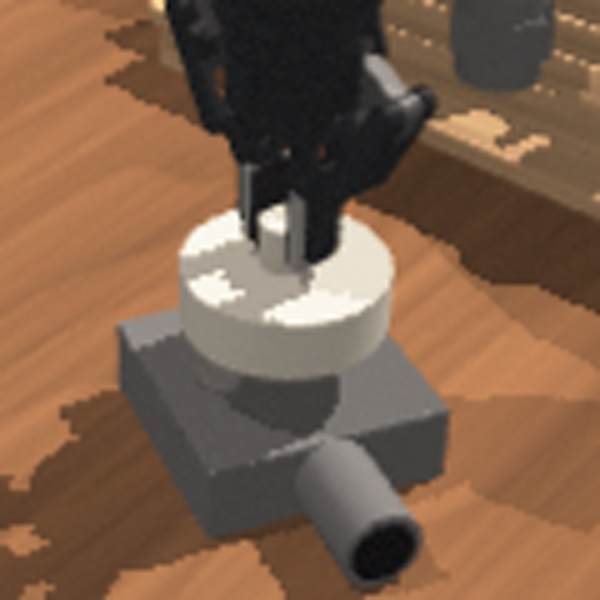

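View pics/side17.png

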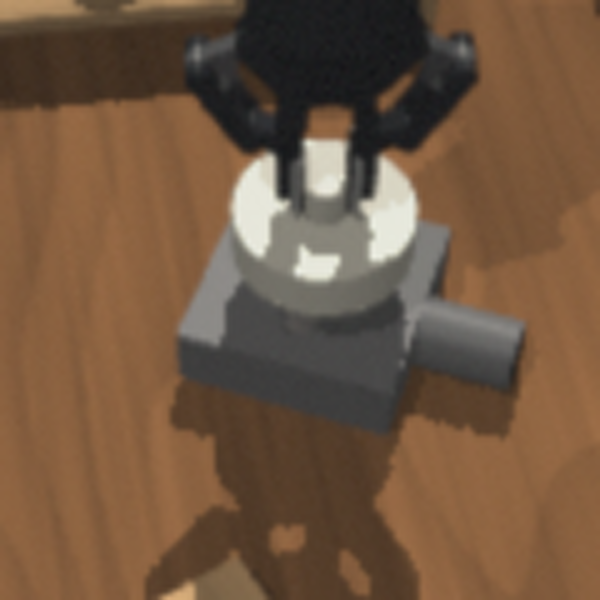

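Run:
```python
from h import *
for n in ['scene','side']:
    im=cv2.imread('pics/%s0.png'%n); c=(270,226) if n=='scene' else (274,205)
    cr=cv2.resize(im[c[1]-25:c[1]+25,c[0]-30:c[0]+30],None,fx=10,fy=10,interpolation=cv2.INTER_CUBIC); cv2.imwrite('pics/z_%s.png'%n,cr)
    p=cam(n); w=cloud(p); s=rect(w,(.5,.7,-.15,.08),(.084,.098)); s=s&(np.hypot(w[...,0]-.594,w[...,1]+.042)<.055)
    z=np.median(w[s][:,2]); P=np.array([atz(p,(c_,r_),z)[:2] for r_,c_ in np.argwhere(s&(abs(w[...,2]-z)<.0025))])*1000
    print(n,z,cv2.minEnclosingCircle(P.astype(np.float32)))
```

```text
scene 0.0915285783375196 ((597.5162353515625, -43.10344696044922), 46.2900505065918)
side 0.092336789890207 ((593.95068359375, -44.01775360107422), 45.99522018432617)
```

View pics/z_scene.png

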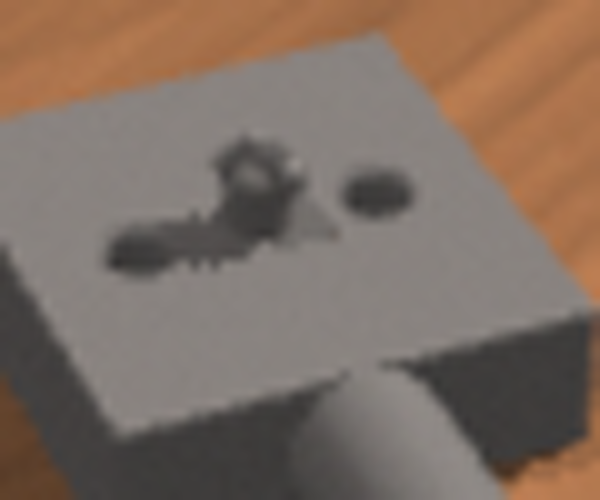

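View pics/z_side.png

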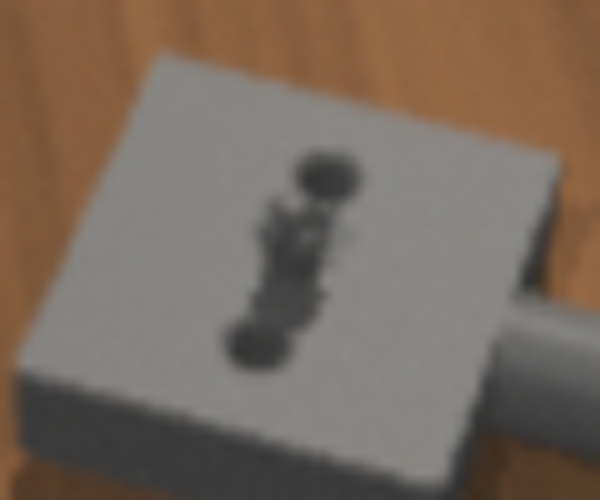

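Run:
```python
from h import *
for n,o,a,b in [('scene',(240,201),(378,193),(142,251)),('side',(244,180),(328,179),(257,344))]:
    p=cam(n); f=lambda q:(o[0]+q[0]/10-.45,o[1]+q[1]/10-.45)
    A=atz(p,f(a),.036);B=atz(p,f(b),.036); print(n,A[:2],B[:2],(A+B)[:2]/2,np.linalg.norm(A-B))
st()
```

```text
scene [ 0.60856766 -0.01629633] [ 0.58094076 -0.06506544] [ 0.59475421 -0.04068089] 0.05605061330141214
side [ 0.60591763 -0.01704412] [ 0.57745671 -0.0656663 ] [ 0.59168717 -0.04135521] 0.05633951143104983
t 23.23 tcp [594.7 -41.4  97.5] yaw_y 169.98 tilt 0.07 gap 20.4 F [-0.1 -0.3 -0.8] q [-0.2   0.42 -0.13  1.02  0.   -1.6 ]
```

```bash
cat > capfit.py <<'E'
from h import *
def capfit(p,x0,y0,ztop,r=.045,h=.028):
    w=cloud(p); near=np.hypot(w[...,0]-x0,w[...,1]-y0)<.06
    M=near&(w[...,2]>ztop-h+.001)&(w[...,2]<ztop+.003)
    occ=near&(w[...,2]>=ztop+.003); occ=cv2.dilate(occ.astype(np.uint8),np.ones((3,3)))>0
    S4=4
    def model(x,y,z):
        a=np.linspace(0,2*np.pi,72,endpoint=False); pts=[]
        for zz in (z,z-h):
            for t in a: pts.append(proj(p,[x+r*np.cos(t),y+r*np.sin(t),zz]))
        hull=cv2.convexHull(np.array(pts,np.float32)); m=np.zeros((384,512),np.uint8)
        cv2.fillConvexPoly(m,np.round(hull*16).astype(np.int32),1,lineType=8,shift=4); return m>0
    def cost(q):
        m=model(*q); return ((m^M)&~occ).sum()
    best=None
    for dz in (-.001,0,.001):
      for dx in np.arange(-.005,.0051,.001):
        for dy in np.arange(-.005,.0051,.001):
            c=cost((x0+dx,y0+dy,ztop+dz)); 
            if best is None or c<best[0]: best=(c,dx,dy,dz)
    L=[]
    for dx in np.arange(-.005,.0051,.0005):
        for dy in np.arange(-.005,.0051,.0005):
            L.append((cost((x0+dx,y0+dy,ztop+best[3])),x0+dx,y0+dy))
    L=np.array(L); k=L[:,0]<=L[:,0].min()+4
    return best,L[k][:,1:].mean(0),L[:,0].min(),M.sum()
E
python3 - <<'E'
from capfit import *
for n in ['scene','side']: print(n,capfit(cam(n),.594,-.042,.0922))
E
```

```text
scene ((np.int64(70), np.float64(-0.001), np.float64(0.003), 0), array([ 0.59325, -0.03825]), np.float64(70.0), np.int64(1015))
side ((np.int64(45), np.float64(0.0), np.float64(0.003), -0.001), array([ 0.594 , -0.0385]), np.float64(38.0), np.int64(824))
```

Call:
arm_command(motion=[{"x": 0, "y": 0, "z": 6, "rx": 0, "ry": 0, "rz": 0, "hand": 1}, {"x": 0, "y": 0, "z": 10, "rx": 0, "ry": 0, "rz": 0, "hand": 1}, {"x": 0, "y": 0, "z": 12, "rx": 0, "ry": 0, "rz": 0, "hand": 1}, {"x": 0, "y": 0, "z": 14, "rx": 0, "ry": 0, "rz": 0, "hand": 1}, {"x": 0, "y": 0, "z": 14, "rx": 0, "ry": 0, "rz": 0, "hand": 1}])

```text
clock: 23.95
tcp_pos: [0.5941, -0.0415, 0.0826]
orientation: [-0.0, -0.643, 0.766, 0.0]
wrist_force: [-0.7, -0.6, -1.8]
finger_gap: 0.0202
```

Run:
```python
from h import *
for i in range(4): st(); cam('wrist')
print(get_state()['ft_torque'])
```

```text
t 23.95 tcp [594.1 -41.5  82.6] yaw_y 169.96 tilt 0.02 gap 20.2 F [-0.7 -0.6 -1.8] q [-0.2   0.43 -0.15  0.99  0.   -1.6 ]
t 24.0 tcp [594.2 -41.5  82.8] yaw_y 169.96 tilt 0.0 gap 20.4 F [ 0.3  0.7 -0.2] q [-0.2   0.43 -0.15  0.99  0.   -1.6 ]
t 24.05 tcp [594.3 -41.6  82.9] yaw_y 169.96 tilt 0.01 gap 20.0 F [ 0.6  0.2 -0.6] q [-0.2   0.43 -0.15  0.99  0.   -1.6 ]
t 24.1 tcp [594.4 -41.6  82.9] yaw_y 169.96 tilt 0.02 gap 20.2 F [-1.   0.3 -1.1] q [-0.2   0.43 -0.15  0.99  0.   -1.6 ]
[0.05379808 0.00010223 0.00687524]
```

Call:
arm_command(motion=[{"x": 0, "y": 0, "z": 2, "rx": 0, "ry": 0, "rz": 0, "hand": 1}, {"x": 0, "y": 0, "z": 4, "rx": 0, "ry": 0, "rz": 0, "hand": 1}, {"x": 0, "y": 0, "z": 5, "rx": 0, "ry": 0, "rz": 0, "hand": 1}])

```text
clock: 24.52
tcp_pos: [0.5937, -0.0411, 0.0792]
orientation: [0.0, -0.643, 0.766, 0.0]
wrist_force: [-5.0, 2.0, 13.0]
finger_gap: 0.0202
```

Call:
arm_command(motion=[{"x": 0, "y": 0, "z": 1, "rx": 0, "ry": 0, "rz": 0, "hand": 1}, {"x": 0, "y": 0, "z": 2, "rx": 0, "ry": 0, "rz": 0, "hand": 1}, {"x": 0, "y": 0, "z": 3, "rx": 0, "ry": 0, "rz": 0, "hand": 1}])

```text
clock: 24.9
tcp_pos: [0.5937, -0.0411, 0.0762]
orientation: [0.0, -0.643, 0.766, 0.0]
wrist_force: [-5.0, 1.4, 7.6]
finger_gap: 0.0206
```

Call:
arm_command(motion=[{"x": 0, "y": 0, "z": 1, "rx": 0, "ry": 0, "rz": 0, "hand": 1}, {"x": 0, "y": 0, "z": 2, "rx": 0, "ry": 0, "rz": 0, "hand": 1}, {"x": 0, "y": 0, "z": 3, "rx": 0, "ry": 0, "rz": 0, "hand": 1}, {"x": 0, "y": 0, "z": 3, "rx": 0, "ry": 0, "rz": 0, "hand": 1}])

```text
clock: 25.4
tcp_pos: [0.5937, -0.0414, 0.0711]
orientation: [-0.0, -0.643, 0.766, 0.001]
wrist_force: [-1.6, 1.1, -3.7]
finger_gap: 0.0203
```

Call:
arm_command(motion=[{"x": 0, "y": 0.2, "z": 1, "rx": 0, "ry": 0, "rz": 0, "hand": 1}, {"x": 0, "y": 0.3, "z": 2, "rx": 0, "ry": 0, "rz": 0, "hand": 1}, {"x": 0, "y": 0.3, "z": 3, "rx": 0, "ry": 0, "rz": 0, "hand": 1}, {"x": 0, "y": 0.3, "z": 3, "rx": 0, "ry": 0, "rz": 0, "hand": 1}])

```text
clock: 25.9
tcp_pos: [0.5943, -0.0417, 0.0701]
orientation: [0.0, -0.643, 0.766, -0.001]
wrist_force: [-3.4, 0.8, 6.7]
finger_gap: 0.0203
```

Run:
```python
from h import *
st()
```

```text
t 25.9 tcp [594.3 -41.7  70.1] yaw_y 169.96 tilt 0.08 gap 20.3 F [-3.4  0.8  6.7] q [-0.2   0.44 -0.17  0.96 -0.   -1.6 ]
```

Call:
arm_command(motion=[{"x": 0, "y": 0.2, "z": 1, "rx": 0, "ry": 0, "rz": 0, "hand": 1}, {"x": 0, "y": 0.2, "z": 2, "rx": 0, "ry": 0, "rz": 0, "hand": 1}, {"x": 0, "y": 0.2, "z": 3, "rx": 0, "ry": 0, "rz": 0, "hand": 1}, {"x": 0, "y": 0.2, "z": 3, "rx": 0, "ry": 0, "rz": 0, "hand": 1}, {"x": 0, "y": 0.2, "z": 3, "rx": 0, "ry": 0, "rz": 0, "hand": 1}])

```text
clock: 26.52
tcp_pos: [0.5943, -0.0417, 0.07]
orientation: [0.001, -0.643, 0.766, -0.001]
wrist_force: [-8.6, 1.2, 22.0]
finger_gap: 0.0199
```

Run:
```python
from h import *
st()
p=cam('wrist'); save(p,'w18.png'); w=tcloud(p); x,y,z=w[...,0],w[...,1],w[...,2]
s=(np.hypot(x,y)<50)&(z>-8)&(z<14)&(x>13); zb=np.median(z[s]); f=(x>50)&(x<70)&(abs(y)<40)&(z>15)&(z<50)
print('body z',zb,[np.median(z[s&(abs(y-yy)<8)]).round(2) for yy in(-30,-15,0,15,30)],[np.median(z[s&(abs(x-xx)<4)]).round(2) for xx in(18,26,34,40)],'fit',np.median(z[f]),f.sum())
for n in ['scene','side']:
    p=cam(n); im=cv2.resize(p['image'][150:270,210:330],None,fx=5,fy=5,interpolation=cv2.INTER_CUBIC); cv2.imwrite('pics/%s18.png'%n,im[...,::-1])
    w=cloud(p); s=rect(w,(.5,.7,-.15,.08),(.055,.075))&(np.hypot(w[...,0]-.594,w[...,1]+.041)<.04)
    A=np.c_[w[s][:,:2],np.ones(s.sum())]; print(n,'captop z',np.median(w[s][:,2]),np.linalg.lstsq(A,w[s][:,2],rcond=None)[0][:2])
st()
```

```text
t 26.52 tcp [594.3 -41.7  70. ] yaw_y 169.96 tilt 0.2 gap 19.9 F [-8.6  1.2 22. ] q [-0.2   0.44 -0.17  0.95 -0.   -1.6 ]
body z 5.594299452667983 [np.float64(5.65), np.float64(5.67), np.float64(5.6), np.float64(5.57), np.float64(5.5)] [np.float64(5.53), np.float64(5.53), np.float64(5.62), np.float64(5.73)] fit 33.773037881203976 1817
scene captop z 0.06363422640506194 [-0.00088724  0.00021358]
side captop z 0.06473936637046447 [-0.00545392  0.00125132]
t 26.68 tcp [594.3 -41.7  70. ] yaw_y 169.97 tilt 0.2 gap 20.0 F [-10.1   1.6  21.5] q [-0.2   0.44 -0.17  0.95 -0.   -1.6 ]
```

View pics/scene18.png

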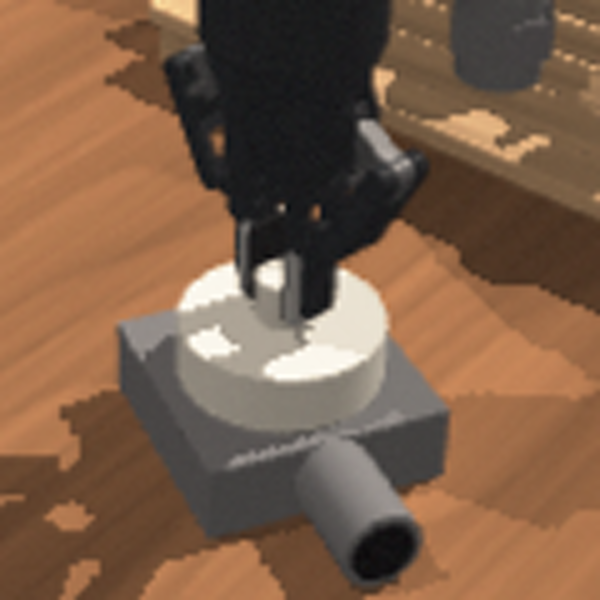

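View pics/side18.png

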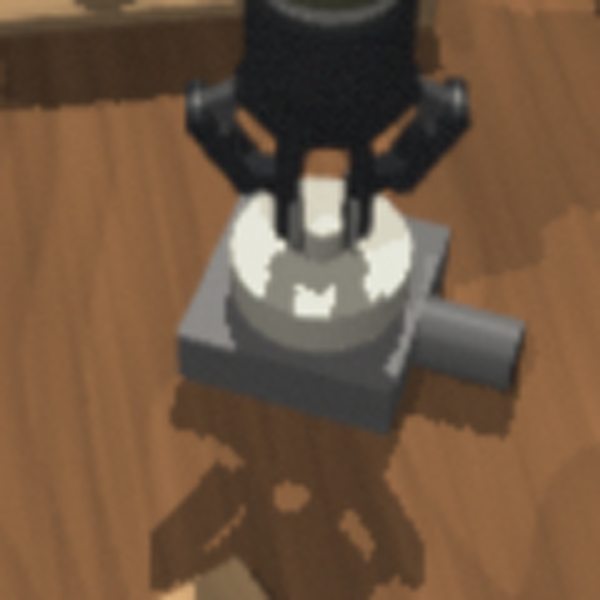

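Run:
```python
from h import *
st(); print(hand_in()); st()
```

```text
t 26.68 tcp [594.3 -41.7  70. ] yaw_y 169.97 tilt 0.2 gap 20.0 F [-10.1   1.6  21.5] q [-0.2   0.44 -0.17  0.95 -0.   -1.6 ]
the job is handed in; nothing more can be done
None
the job is handed in; nothing more can be done
```

Both bolts are in the fitting's bores with their heads seated. The cap clicked onto the stud, and I handed in at 26.7 s of the 72 s, still gripping it and pressing down.

- **Bolts:** both heads measured about 50 mm above the table, which is 14 mm above the fitting's top, so they sit on it. I did not look at them again once the cap covered them.
- **Cap:** the downward force rose to about 13 N. It then dropped and pulled down at about 4 N as the cap clicked. At the end the cap's flat top measured 28.2 mm above the fitting, so the rim is down to within about 0.2 mm, with no clear tilt. The push was about 22 N with the fingers closed on the knob.
- **Union and jar:** I did not touch them; the cap was carried over the shelf clear of both.

Checks that disagreed:
- **Cap centring:** before the press, the cameras put the cap up to about 3 mm apart relative to the stud. It slid over the stud tip without force, so I pressed on.
- **Sideways force:** about 10 N on the wrist remained at the end.
- **Finger gap:** it read 2 to 4 mm less than the widths of the parts held (about 16 mm on the 18 mm heads, 20 mm on the 24 mm knob).

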